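# Lock, tug-test and turn over a sensor carrier

## Robot

A 6-joint arm with a two-finger parallel gripper is mounted at the origin on a cart in front of the work surface, level with it; the furniture and walls round the work are solid. World frame = base frame: x ahead of the robot, y to its left, z up, the work surface at z = 0. Lengths are in m, angles in rad, forces in N, time in s.
With the tool pointing down it reaches from about 0.225 to 0.875 m from the base axis. Payload 3.4 kg.
Tool frame: the origin (TCP) lies at the very end of the fingers, on their centre line; the grasp point (between the pads) lies 19 mm behind it; z points along the fingers, y is the line along which they close (so a half turn about z gives the same grasp; the last joint's range is limited). The gripper opens to 85 mm and grips with 20 to 120 N. Pads are 22 mm wide; open, the fingers measure 114 mm over their backs; the gripper's body (76 mm by 85 mm) begins 54 mm behind the grasp point. The pads swing forward as they close: fully open they stand 13 mm farther back than shut.
Start: joints at [0.98, 0.276, 1.505, -0, 1.361, -0.121], TCP at [0.26, 0.513, 0.231] pointing down, gripper open.
Joint ranges: [-2.89, 2.89], [-0.75, 2.08], [0.22, 2.7], [-1.18, 4.32], [0.11, 2.71], [-2.7, 2.7]. Speed limits (rad/s): [2.57, 2.57, 3.14, 3.14, 3.14, 3.14].

## Interface

Orientations are given as a unit quaternion [w, x, y, z].
In Python, from rig import readout, vision, manip gives the robot as it stands.
- The arm moves only by the shell command python3 -m handwheel 'ROWS' [FORCE]. ROWS is JSON, a list of rows, each a list of 3 entries, a list of its own where there are three numbers: the shift along the tool's x, y, z in mm, then the turn, a rotation vector about the tool's x, y, z in units of 6 degrees (1.0 is 6 degrees), then the closure, from -1 (fully open) to 1 (shut), so that 0 is half open. A call has 1 to 20 rows; each row shifts and turns the commanded pose from where the row before left it, along the tool's axes as they then stand; what a row does not reach is not made up. A row lasts 1/8 s, in which the tool goes at most 62.5 mm and 10.7 degrees, less where a joint would pass 70% of its speed; a pose out of reach is approached as far as the arm can. A call is refused whole if a number of a shift passes 62.5 or a number of a turn 1, either way. A call with a gripper value outside its range is refused whole. The fingers move at their own pace and stop on an object; FORCE is the grip in N (left out, the last holds). Time passes only in rows, so rows that do not move let the fingers close. It gives the time, the measured TCP pose, the force, the opening and the grip force at its end, in the units of the state.
- readout.get_state(): the state, without advancing time (a new reading comes with each control period).
- vision.get_image(name): name is "scene" or "top"; returns the picture (400x640x3 uint8, blue, green, red); there is no depth.
- vision.camera_params(name): a dict with "intrinsics" (3x3 intrinsics, pixels), "rvec" (rotation vector, rad) and "tvec" (3), from world to camera coordinates, as OpenCV has them. Camera axes: x right, y down, z forward; pixel columns grow to the right and rows downward; lengths in m; the calibration is good to about 2 mm. A picture is of the moment at which its call begins. camera_params takes no time and is no camera call.
- manip.sign_off(): hands the job in; it is judged then, once.
The state is a dict: "clock": time; "qpos": joint angles; "qd": joint speeds; "effort": joint torques, N m; "position": TCP position; "ee_rot": TCP orientation; "contact_force": force on the tool from outside, world axes, zero at the start; "moment": the same for the moment, N m; "width": finger opening in m; "gripper_force": force on a finger pad.
Only numpy, scipy, OpenCV 4.12 (cv2) and the standard library are available. Lean on these libraries where they do the work, as an engineer would, in place of code of your own. Each camera call takes 0.05 s, during which the arm holds its last target. There are 200 camera calls.

## Task

Load every sensor puck that lies loose on the bench mat (not the bare ones in the brown tray at the far left) into the turnover fixture's carrier, one to a pocket and right way up as they lie now, and push the carrier fully home under the blue cover. Lock it with the orange bayonet knob (press, quarter turn clockwise, let it spring up and seat), then, with the frame still upright, tug the red handle outwards firmly for a moment, until it has come most of the way out on its spring, to confirm that the latch holds the carrier; only then crank the frame fully over so that the sensors lie upside down. Keep the carrier latched in while it is being turned, leave the jar, the loupe, the solder reel and the tape roll where they are, and let go at the end.

Things in the scene. Friction and masses are not known exactly. Their poses are not given: they have to be found in the camera images.
- s1_center (a point): Silver sensor fixed in a round black holder puck, loose on the bench: puck 39 mm across and 10 mm tall, 20 mm with the sensor on top, 57 g; this point is the centre, 10 mm above the underside; z points up when it is right way up. Two to four of the four are present. Grasp it low, across the puck (any direction on the bench; only fore and aft, along the carrier's travel, in a pocket).
- s2_center (a point): Silver sensor fixed in a round black holder puck, loose on the bench: puck 39 mm across and 10 mm tall, 20 mm with the sensor on top, 57 g; this point is the centre, 10 mm above the underside; z points up when it is right way up. Two to four of the four are present. Grasp it low, across the puck (any direction on the bench; only fore and aft, along the carrier's travel, in a pocket).
- s3_center (a point): Silver sensor fixed in a round black holder puck, loose on the bench: puck 39 mm across and 10 mm tall, 20 mm with the sensor on top, 57 g; this point is the centre, 10 mm above the underside; z points up when it is right way up. Two to four of the four are present. Grasp it low, across the puck (any direction on the bench; only fore and aft, along the carrier's travel, in a pocket).
- s4_center (a point): Silver sensor fixed in a round black holder puck, loose on the bench: puck 39 mm across and 10 mm tall, 20 mm with the sensor on top, 57 g; this point is the centre, 10 mm above the underside; z points up when it is right way up. Two to four of the four are present. Grasp it low, across the puck (any direction on the bench; only fore and aft, along the carrier's travel, in a pocket).
- axis (a point): Middle of the turnover fixture's horizontal turning axis, 130 mm above the bench. x points to the fixture's rear, y along the axis to the left (crank side), z up. Stand: base 130 x 260 mm, posts 150 mm tall at 112 mm left and right. Frame, upright: blue cover from 24 mm in front of to 50 mm behind the axis, its top 12.5 mm above it; bayonet claws up to 35 mm above it.
- pocket1 (a point): Pocket 1 of 4 (row from right to left, pitch 45 mm): where a loaded sensor's centre belongs, 10 mm above the tray floor; axes as the fixture's when upright. Four white pins (6 mm thick, 14 mm tall) at 17.5 mm in x and y leave 2 to 4 mm play and 29 mm gaps for fingers fore and aft. Carrier fully out: 66 mm from the centre to the cover's edge.
- pocket2 (a point): Pocket 2 of 4 (row from right to left, pitch 45 mm): where a loaded sensor's centre belongs, 10 mm above the tray floor; axes as the fixture's when upright. Four white pins (6 mm thick, 14 mm tall) at 17.5 mm in x and y leave 2 to 4 mm play and 29 mm gaps for fingers fore and aft. Carrier fully out: 66 mm from the centre to the cover's edge.
- pocket3 (a point): Pocket 3 of 4 (row from right to left, pitch 45 mm): where a loaded sensor's centre belongs, 10 mm above the tray floor; axes as the fixture's when upright. Four white pins (6 mm thick, 14 mm tall) at 17.5 mm in x and y leave 2 to 4 mm play and 29 mm gaps for fingers fore and aft. Carrier fully out: 66 mm from the centre to the cover's edge.
- pocket4 (a point): Pocket 4 of 4 (row from right to left, pitch 45 mm): where a loaded sensor's centre belongs, 10 mm above the tray floor; axes as the fixture's when upright. Four white pins (6 mm thick, 14 mm tall) at 17.5 mm in x and y leave 2 to 4 mm play and 29 mm gaps for fingers fore and aft. Carrier fully out: 66 mm from the centre to the cover's edge.
- carrier (a joint): How far the aluminium carrier (tray) is out of the frame, towards the robot, in m: 0 fully home under the cover, 0.09 fully out. Slides with about 1.2 N friction. It starts anywhere between part way and fully out; draw or push it by its red handle. When locked it has about 2.5 mm of play.
- handle_grip (a point): Grip point of the red handle at the front of the carrier: an upright block 24 mm long in the fixture's x, 12 mm thick in y, 44 mm tall; the point lies in its middle, 14 mm below its top, 68 mm in front of the row of pockets. Pinch it from above across y.
- pull_handle (a joint): How far the red handle is drawn out of the carrier on its own spring, in m: 0 at rest, 0.006 at its stop; 1.5 N per mm. Pulling the carrier when it is free hardly moves it; a pull of about 6 N or more against the latch draws it out 4 mm or more.
- bayonet_press (a joint): How far the orange knob is pressed down, in m: 0 up (unlocked), 0.014 at the bottom; spring of 4.5 N at the top to 11 N at the bottom. It can be turned only while pressed beyond about 0.012; let go after the quarter turn it rises to about 0.007 and is held there.
- bayonet_turn (a joint): Turn of the orange knob in rad: 0 unlocked, 1.57 locked, clockwise seen from above; above about 1.35 it can rise and seat.
- knob_grip (a point): Orange bayonet knob, point on its vertical axis 14 mm below its top, unpressed 70 mm above and 28 mm behind the turning axis. An upright wing 46 mm long, 12 mm thick, 32 mm tall; x along its length (to the fixture's rear when unlocked), y across. Take it from above across the thickness. Seated, a pin under it stands in front of the carrier's rear lip.
- turnover (a joint): Turning angle of the frame in rad: 0 upright, 3.14 upside down. It grows as the crank goes from the rear over the top to the front. A ballast bar at the rear makes it rest at either end (about 0.5 N m at most to lift).
- crank_grip (a point): Middle of the crank's free-turning black rubber sleeve: 16 mm thick, 48 mm long, along the fixture's y; 75 mm from the turning axis and 157 mm to the left of the fixture's middle; at the rear of the axis when upright. Pinch it from above, fingers fore and aft, keep the fingers pointing down while following the half circle over the top to the front.
- jar: Bystander: dark jar, 48 mm wide, 70 mm tall; origin at its foot.
- loupe: Bystander: black loupe, 38 mm wide, 39 mm tall; origin at its foot.
- reel: Bystander: white solder reel, 52 mm wide, 40 mm tall; origin at its foot.
- tape: Bystander: yellow tape roll, 60 mm wide, 12 mm tall; origin at its foot.
Mind the look-alikes: they are no part of the job. What is shaped like the part that bears s3_center but pink is not meant.

How it is judged:
On the way, in this order (a step that is already met when the one before it is completed fails the run):
1. every sensor present lies right way up in a pocket and the carrier is pushed home under the cover (within 4 mm), frame upright ((distance between s1_center and pocket1 below 0.009 m or distance between s1_center and pocket2 below 0.009 m or distance between s1_center and pocket3 below 0.009 m or distance between s1_center and pocket4 below 0.009 m) and (distance between s2_center and pocket1 below 0.009 m or distance between s2_center and pocket2 below 0.009 m or distance between s2_center and pocket3 below 0.009 m or distance between s2_center and pocket4 below 0.009 m) and (distance between s3_center and pocket1 below 0.009 m or distance between s3_center and pocket2 below 0.009 m or distance between s3_center and pocket3 below 0.009 m or distance between s3_center and pocket4 below 0.009 m) and (distance between s4_center and pocket1 below 0.009 m or distance between s4_center and pocket2 below 0.009 m or distance between s4_center and pocket3 below 0.009 m or distance between s4_center and pocket4 below 0.009 m) and angle between each of s1_center, s2_center, s3_center, s4_center's own z axis and vertical below 0.2 rad and value of joint carrier below 0.004 m and value of joint turnover below 0.1 rad), for 0.2 s.
2. the bayonet knob is turned a quarter turn and has sprung up into its seat, carrier in (value of joint bayonet_turn above 1.25 rad and value of joint bayonet_press between 0.005 and 0.0102 m and value of joint carrier below 0.006 m and value of joint turnover below 0.1 rad), for 0.2 s.
3. with the knob seated and the frame upright, the red handle is tugged out 4 mm on its spring for 0.2 s and the carrier stays in (all of step 2 and value of joint pull_handle above 0.004 m), for 0.2 s.
4. the frame is cranked over, upside down (value of joint turnover above 2.95 rad), for 0.2 s.
At the end, for the whole second after the job is handed in: The frame rests upside down (over 3.0 rad), the knob is still turned (over 1.25 rad) and seated (pressed 5 to 10.2 mm), the carrier is in (within 6 mm), every sensor present is upside down within 9 mm of a pocket's point, all at rest and released (value of joint turnover above 3 rad and value of joint bayonet_turn above 1.25 rad and value of joint bayonet_press between 0.005 and 0.0102 m and value of joint carrier below 0.006 m and (distance between s1_center and pocket1 below 0.009 m or distance between s1_center and pocket2 below 0.009 m or distance between s1_center and pocket3 below 0.009 m or distance between s1_center and pocket4 below 0.009 m) and (distance between s2_center and pocket1 below 0.009 m or distance between s2_center and pocket2 below 0.009 m or distance between s2_center and pocket3 below 0.009 m or distance between s2_center and pocket4 below 0.009 m) and (distance between s3_center and pocket1 below 0.009 m or distance between s3_center and pocket2 below 0.009 m or distance between s3_center and pocket3 below 0.009 m or distance between s3_center and pocket4 below 0.009 m) and (distance between s4_center and pocket1 below 0.009 m or distance between s4_center and pocket2 below 0.009 m or distance between s4_center and pocket3 below 0.009 m or distance between s4_center and pocket4 below 0.009 m) and angle between each of s1_center, s2_center, s3_center, s4_center's own z axis and vertical above 2.9 rad and velocity of joint turnover between -0.1 and 0.1 rad/s and value of joint pull_handle below 0.002 m); the robot touches nothing.
It fails at once if the frame is turned while the carrier is out more than 12 mm (value of joint turnover above 0.4 rad and value of joint carrier above 0.012 m).
It fails at once if the dark jar is moved over 3 cm (distance of jar from where it was at the start of the episode above 0.03 m).
It fails at once if the loupe is moved over 3 cm (distance of loupe from where it was at the start of the episode above 0.03 m).
It fails at once if the reel is moved over 3 cm (distance of reel from where it was at the start of the episode above 0.03 m).
It fails at once if the tape roll is moved over 3 cm (distance of tape from where it was at the start of the episode above 0.03 m).
Of s1, s2, s3, s4 only 2 to 4 are there at a start; the rules pass over those that are not, and their reading is None.
At some moment in a run one of s1, s2, s3, s4 may be knocked a few centimetres aside while the robot is not near it.
It also fails if it takes over 210 s, if anything falls off the work surface, if the arm or the gripper's body presses on something with over 40 N, if the wrist force passes 120 N, or if a joint passes its speed limit or range.

## Working session

There is one attempt and no reset: what is moved stays moved. The work goes in short steps, Python scripts to look and compute and a shell command to move; the robot and the scene stay as the last step left them, time stands still between calls to the robot, and variables do not carry over. Pictures are saved under pics/ and viewed, at most 14 in all, crops included, and the job is handed in when it is done.

```bash
mkdir -p pics; ls; python3 - <<'E'
from rig import readout, vision
import cv2
for n in("scene","top"):
    cv2.imwrite(f"pics/{n}0.png",vision.get_image(n)); p=vision.camera_params(n)
    R=cv2.Rodrigues(p["rvec"])[0]; import numpy as np
    print(n,p["intrinsics"],(-R.T@np.array(p["tvec"]).ravel()), R[2])
print(readout.get_state())
E
```

```text
pics
scene [[453.06868662   0.         318.66083202]
 [  0.         453.06868662 203.49469045]
 [  0.           0.           1.        ]] [-0.00746134  0.91384942  0.86732445] [ 0.44732925 -0.69052897 -0.5683892 ]
top [[430.19192457   0.         319.94518422]
 [  0.         430.19192457 205.70930285]
 [  0.           0.           1.        ]] [0.17774837 0.01083303 1.46244695] [ 0.28118159  0.0196103  -0.95945419]
{'clock': 0.1, 'qpos': array([ 9.79969343e-01,  2.76559822e-01,  1.50600081e+00, -2.73572784e-05,
        1.36075068e+00, -1.20977096e-01]), 'qd': array([ 0.00091588, -0.00110409, -0.00192732, -0.00098427, -0.00129675,
        0.00109739]), 'effort': array([ 2.68052085e-03, -4.17698944e+01, -2.46405852e+01, -1.01152518e-04,
        5.67449824e-03,  1.88206127e-05]), 'position': array([0.26006275, 0.51228481, 0.23051251]), 'ee_rot': array([-2.86884774e-04,  2.32767121e-01,  9.72532122e-01, -8.10140093e-04]), 'contact_force': array([-0.31668596,  0.53812996, -0.8324173 ]), 'moment': array([-0.00953887,  0.01660257,  0.00694675]), 'gripper_force': 0.0, 'width': 0.08535958274055129}
```

View pics/top0.png

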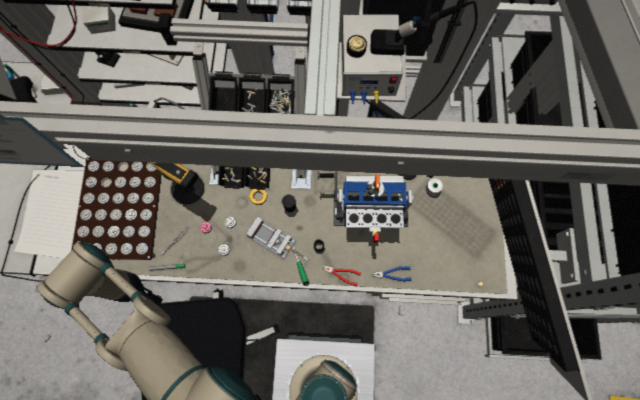

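View pics/scene0.png

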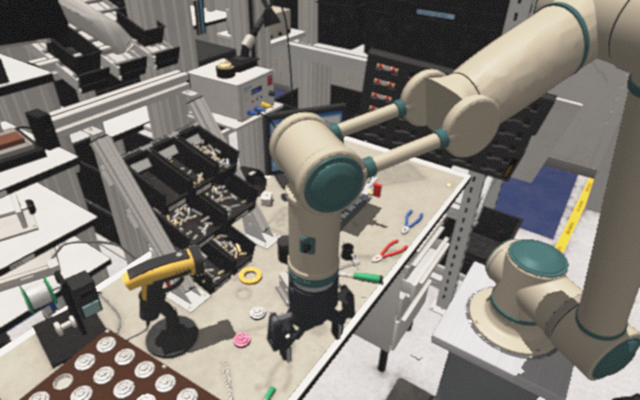

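```bash
python3 - <<'E'
import cv2
im=cv2.imread("pics/top0.png")
a=cv2.resize(im[165:270,325:445],None,fx=5,fy=5,interpolation=cv2.INTER_CUBIC)
b=cv2.resize(im[180:280,180:340],None,fx=5,fy=5,interpolation=cv2.INTER_CUBIC)
cv2.imwrite("pics/c1.png",a);cv2.imwrite("pics/c2.png",b)
E
```

```text
(no output)
```

View pics/c1.png

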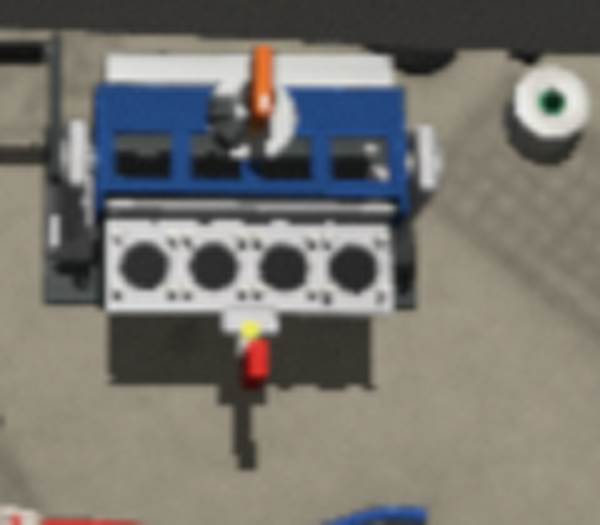

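View pics/c2.png

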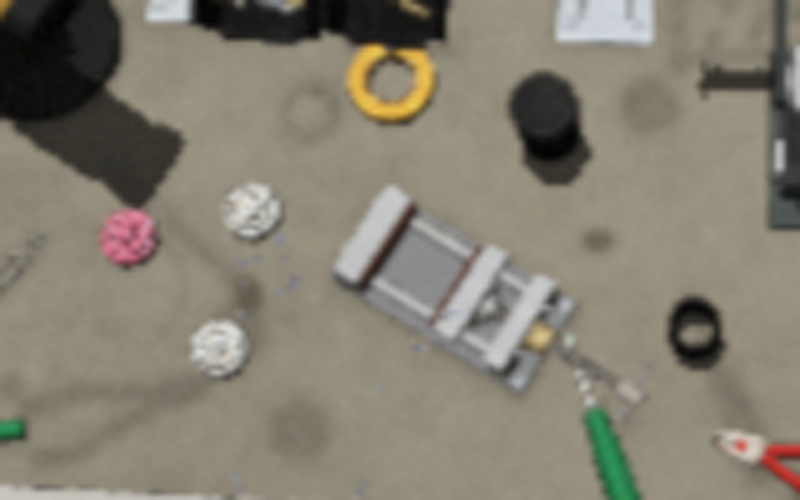

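```bash
cat > h.py <<'E'
import numpy as np, cv2
from rig import readout, vision
from scipy.spatial.transform import Rotation as Ro
def cam(n):
    p=vision.camera_params(n); R=cv2.Rodrigues(np.array(p["rvec"]))[0]; t=np.array(p["tvec"]).ravel()
    return np.array(p["intrinsics"]),R,t,-R.T@t
def plane(n,uv,z):
    K,R,t,c=cam(n); d=R.T@np.linalg.inv(K)@[uv[0],uv[1],1]; return c+d*(z-c[2])/d[2]
def tri(u1,u2): # scene, top
    A=[];b=[]
    for n,u in(("scene",u1),("top",u2)):
        K,R,t,c=cam(n); d=R.T@np.linalg.inv(K)@[u[0],u[1],1]; d/=np.linalg.norm(d); P=np.eye(3)-np.outer(d,d); A.append(P);b.append(P@c)
    x=np.linalg.lstsq(np.vstack(A),np.hstack(b),rcond=None)[0]; return x, np.linalg.norm(np.vstack(A)@x-np.hstack(b))
def proj(n,P):
    K,R,t,c=cam(n); q=K@(R@np.array(P)+t); return q[:2]/q[2]
def go(pos,yaw_deg):  # total tool-frame move to TCP pos, tool down, tool y at yaw
    s=readout.get_state(); w,x,y,z=s["ee_rot"]; R=Ro.from_quat([x,y,z,w]).as_matrix()
    a=np.radians(yaw_deg); ty=np.array([np.cos(a),np.sin(a),0]); tz=np.array([0,0,-1.]); G=np.c_[np.cross(ty,tz),ty,tz]
    rv=Ro.from_matrix(R.T@G).as_rotvec(degrees=True)/6
    d=np.array(pos)-s["position"]
    print("shift in present axes",np.round(R.T@d*1000,1),"in final axes",np.round(G.T@d*1000,1),"turn",np.round(rv,2),"F",s["contact_force"].round(1),"t",round(s["clock"],2),"w",round(s["width"],4))
def cents(im,lo,hi,amin,box=None):
    m=cv2.inRange(cv2.cvtColor(im,cv2.COLOR_BGR2HSV),np.array(lo),np.array(hi))
    if box: k=np.zeros_like(m); k[box[1]:box[3],box[0]:box[2]]=1; m*=k
    n,_,st,c=cv2.connectedComponentsWithStats(m); return [(c[i].round(1).tolist(),st[i].tolist()) for i in range(1,n) if st[i][4]>=amin]
E
python3 - <<'E'
from h import *
im=cv2.imread("pics/top0.png")
for c,s in cents(im,(0,0,120),(180,60,255),25,(190,205,245,262)): print("puck",c,s,plane("top",c,.017).round(4))
for c,s in cents(im,(150,80,80),(180,255,255),25,(190,205,245,262)): print("pink",c,s,plane("top",c,.017).round(4))
for c,s in cents(im,(0,0,0),(180,255,75),25,(340,208,408,228)): print("hole",c,s,plane("top",c,.115).round(4))
for c,s in cents(im,(105,150,60),(125,255,255),100,(330,165,420,210)): print("blue",c,s,plane("top",c,.1425).round(4))
for c,s in cents(im,(0,150,120),(8,255,255),8,(360,225,395,250)): print("red",c,s,plane("top",c,.13).round(4))
for c,s in cents(im,(8,150,120),(18,255,255),8,(360,170,395,195)): print("orange",c,s,plane("top",c,.214).round(4))
for n,u in dict(coverFL=(345,205.5),coverFR=(405,206.5),coverBL=(344.5,182.5),coverBR=(405,182.7)).items(): print(n,plane("top",u,.1425).round(4))
E
```

```text
puck [218.8, 235.6] [190, 205, 55, 57, 2619] [0.4764 0.3817 0.017 ]
pink [204.9, 227.1] [200, 222, 11, 11, 92] [0.5037 0.4333 0.017 ]
hole [342.6, 216.3] [340, 208, 7, 18, 95] [ 0.5407 -0.0368  0.115 ]
hole [402.1, 214.4] [382, 208, 26, 19, 90] [ 0.5572 -0.2292  0.115 ]
hole [353.6, 217.8] [350, 214, 8, 9, 52] [ 0.5376 -0.0726  0.115 ]
hole [367.4, 218.1] [364, 214, 8, 9, 54] [ 0.5389 -0.1172  0.115 ]
hole [381.4, 218.3] [377, 215, 9, 8, 56] [ 0.5406 -0.1624  0.115 ]
hole [395.2, 218.4] [391, 215, 9, 8, 57] [ 0.5426 -0.2069  0.115 ]
blue [374.4, 193.0] [344, 183, 63, 25, 715] [ 0.6164 -0.1352  0.1425]
red [376.3, 236.2] [374, 233, 5, 8, 33] [ 0.4772 -0.1452  0.13  ]
orange [376.9, 179.7] [376, 174, 3, 14, 34] [ 0.6361 -0.1342  0.214 ]
coverFL [ 0.5694 -0.0422  0.1425]
coverFR [ 0.5761 -0.2336  0.1425]
coverBL [ 0.6472 -0.0376  0.1425]
coverBR [ 0.6567 -0.2337  0.1425]
```

```bash
python3 - <<'E'
from h import *
im=cv2.imread("pics/scene0.png"); t=cv2.imread("pics/top0.png")
print(cents(im,(0,120,80),(8,255,255),8,(340,160,420,230)),cents(t,(0,120,80),(8,255,255),8,(360,225,395,250)))
for c,s in cents(im,(0,120,80),(8,255,255),20,(340,160,420,230)):print(tri(c,(376.3,236.2)))
m=cv2.inRange(cv2.cvtColor(t,cv2.COLOR_BGR2HSV),np.array((0,0,140)),np.array((180,60,255)))
n,_,st,c=cv2.connectedComponentsWithStats(m)
for i in range(1,n):
    if 40<st[i][4]<160 and 160<c[i][0]<300 and c[i][1]>200: print(c[i],st[i],plane("top",c[i],.017).round(4))
cv2.imwrite("pics/c3.png",cv2.resize(im[150:250,330:470],None,fx=5,fy=5,interpolation=cv2.INTER_CUBIC))
E
```

```text
[([376.7, 188.9], [373, 183, 9, 14, 80])] [([376.1, 236.5], [374, 233, 5, 8, 38])]
(array([ 0.47457113, -0.14551722,  0.13229226]), np.float64(0.0031015853309735316))
[262.95689655 235.43103448] [255 228  16  16 116] [0.4849 0.2302 0.017 ]
[193.53968254 264.14285714] [187 261  15   8  63] [0.3741 0.4551 0.017 ]
[261.11278195 333.81203008] [247 328  27  11 133] [0.1619 0.2067 0.017 ]
```

View pics/c3.png

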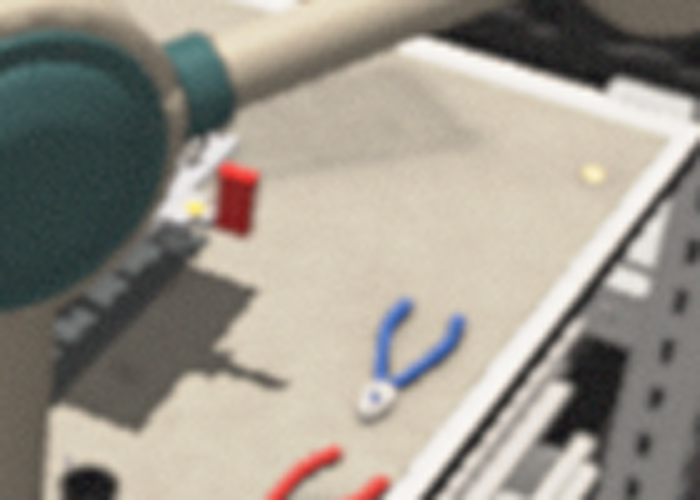

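```bash
python3 - <<'E'
from h import *
print(tri((378,184.6),(376.8,236)))
print([plane("top",(376.8,236),z).round(4) for z in(.13,.14,.15)])
im=cv2.imread("pics/top0.png")
for c in((230.4,222),(223.8,249.6)): print(plane("top",c,.015).round(4))
go([.48,-.145,.25],90)
E
```

```text
(array([ 0.47166214, -0.14509409,  0.14885971]), np.float64(0.002961861042719783))
[array([ 0.478 , -0.1467,  0.13  ]), array([ 0.4757, -0.1456,  0.14  ]), array([ 0.4734, -0.1444,  0.15  ])]
[0.5269 0.3477 0.015 ]
[0.4292 0.3593 0.015 ]
shift in present axes [-493.7 -486.5  -18.7] in final axes [-219.9 -657.3  -19.5] turn [-0.02 -0.01 -4.49] F [-0.3  0.5 -0.8] t 0.1 w 0.0854
```

```bash
python3 -m handwheel '[[[0,0,0],[0,0,-0.9],0],[[0,0,0],[0,0,-0.9],0],[[0,0,0],[0,0,-0.9],0],[[0,0,0],[0,0,-0.9],0],[[0,0,0],[0,0,-0.9],0],[[-18.5,-55,0],[0,0,0],0],[[-18.5,-55,0],[0,0,0],0],[[-18.5,-55,0],[0,0,0],0],[[-18.5,-55,0],[0,0,0],0],[[-18.5,-55,0],[0,0,0],0],[[-18.5,-55,0],[0,0,0],0],[[-18.5,-55,0],[0,0,0],0],[[-18.5,-55,0],[0,0,0],0],[[-18.5,-55,0],[0,0,0],0],[[-18.5,-55,0],[0,0,0],0],[[-18,-55,0],[0,0,0],0],[[-18,-52,0],[0,0,0],0],[[0,0,0],[0,0,0],0],[[0,0,0],[0,0,0],0]]' 40
python3 - <<'E'
from h import *
go([.4735,-.145,.25],92)
for n in("top","scene"): cv2.imwrite(f"pics/{n}1.png",vision.get_image(n))
E
```

```text
clock: 2.48
position: [0.4816, -0.1434, 0.2307]
ee_rot: [-0.001, -0.0, 1.0, 0.001]
contact_force: [-0.5, -0.2, -0.3]
width: 0.0431
gripper_force: 0.0
shift in present axes [  8.1  -1.5 -19.3] in final axes [  8.1  -1.3 -19.3] turn [ 0.02 -0.02 -0.33] F [-0.5 -0.2 -0.3] t 2.48 w 0.0431
```

View pics/scene1.png

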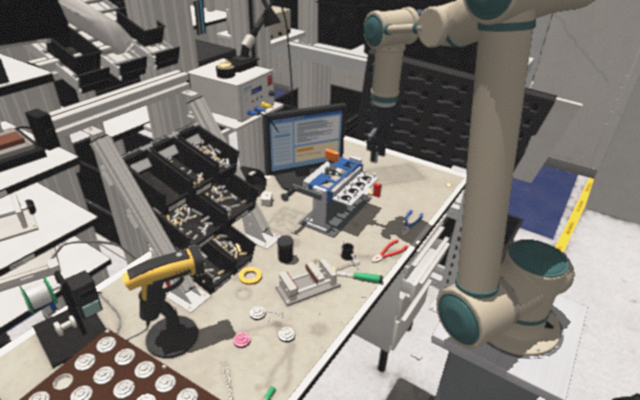

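```bash
python3 - <<'E'
from h import *
s=cv2.imread("pics/scene1.png");t=cv2.imread("pics/top1.png")
cv2.imwrite("pics/c4.png",np.hstack([cv2.resize(s[140:240,300:395],None,fx=4.2,fy=5,interpolation=cv2.INTER_CUBIC),cv2.resize(t[205:265,190:250],(400,500),interpolation=cv2.INTER_CUBIC)]))
ob=cents(s,(5,150,120),(18,255,255),8,(310,140,360,180)); print("orange s",ob)
print("orange t",cents(t,(5,150,120),(18,255,255),8,(360,170,395,195)))
print("red s",cents(s,(0,120,80),(8,255,255),8,(360,170,390,210)))
for n,c0 in((s,(258,313)),(s,(287,334)),(t,(230.4,222)),(t,(223.8,249.6))):
    x,y=map(int,c0); b=n[y-12:y+13,x-12:x+13]; hsv=cv2.cvtColor(b,cv2.COLOR_BGR2HSV)
    m=((hsv[...,2]>170)).astype(np.uint8); k,_,st,c=cv2.connectedComponentsWithStats(m); i=1+np.argmax(st[1:,4]); print(c[i]+[x-12,y-12],st[i])
E
```

```text
orange s [([331.2, 154.8], [326, 149, 13, 12, 109])]
orange t []
red s [([376.6, 189.3], [373, 183, 8, 14, 81])]
[257.96907216 312.67525773] [  0   0  25  25 582]
[287.30948122 333.9177102 ] [  0   0  25  25 559]
[229.70588235 220.54901961] [ 7  7 11  9 51]
[222.96774194 248.25806452] [ 8  7  9  9 62]
```

View pics/c4.png

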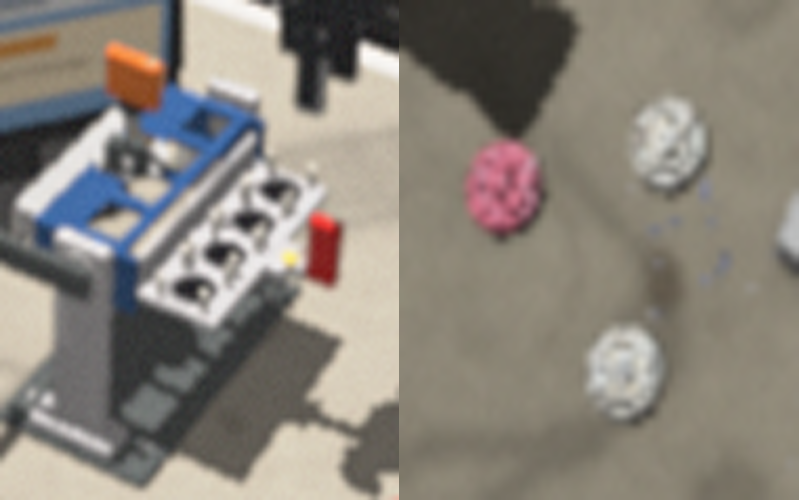

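```bash
python3 - <<'E'
from h import *
print(tri((346.05,197.6),(353.6,217.8)),tri((367.0,177.6),(395.2,218.4)))
print(tri((331.2,154.8),(377.0,179.9)))
for c,s in (((229.9,221.6),(258,313)),((223.5,249.1),(287.2,334))): print(plane("top",c,.015),tri(s,c))
s=cv2.imread("pics/scene1.png")
for z in(.1425,): print([proj("scene",plane("top",u,z)).round(1) for u in((345,205.5),(405,206.5),(344.5,182.5))])
E
```

```text
(array([ 0.53632014, -0.07291422,  0.11557923]), np.float64(0.0016052789325572956)) (array([ 0.5399359 , -0.20694932,  0.1181917 ]), np.float64(0.002595192481726357))
(array([ 0.63671947, -0.13728832,  0.20062568]), np.float64(0.005130280816911915))
[0.52822282 0.34962587 0.015     ] (array([0.52844458, 0.35071157, 0.00688134]), np.float64(0.002595285854924262))
[0.43084138 0.36056941 0.015     ] (array([0.43023277, 0.36150188, 0.00793526]), np.float64(0.002742798214880609))
[array([331.1, 190.9]), array([361.3, 164.1]), array([308.5, 183.3])]
```

```bash
python3 -m handwheel '[[[8,-1.5,15],[0,0,-0.33],0],[[0,0,35],[0,0,0],0],[[0,0,35],[0,0,0],0],[[0,0,30],[0,0,0],0],[[0,0,0],[0,0,0],0],[[0,0,0],[0,0,0],1],[[0,0,0],[0,0,0],1],[[0,0,0],[0,0,0],1],[[0,0,0],[0,0,0],1],[[0,0,0],[0,0,0],1]]' 40 && python3 -m handwheel '[[[6,0,0],[0,0,0],1],[[6,0,0],[0,0,0],1],[[6,0,0],[0,0,0],1],[[6,0,0],[0,0,0],1],[[0,0,0],[0,0,0],1]]'
```

```text
clock: 3.82
position: [0.4744, -0.1416, 0.1176]
ee_rot: [0.001, -0.017, 1.0, 0.003]
contact_force: [1.1, 10.8, 2.1]
width: 0.0116
gripper_force: 42.9
clock: 4.45
position: [0.4499, -0.1425, 0.1175]
ee_rot: [0.001, -0.017, 1.0, 0.003]
contact_force: [0.5, 11.7, 2.4]
width: 0.0117
gripper_force: 42.9
```

```bash
python3 -m handwheel '[[[3,2,0],[0,0,0],1],[[3,1,0],[0,0,0],1],[[0,0,0],[0,0,0],1]]' && python3 -m handwheel '[[[3,0,0],[0,0,0],1],[[0,0,0],[0,0,0],1]]'
```

```text
clock: 4.82
position: [0.4469, -0.1424, 0.118]
ee_rot: [0.003, -0.018, 1.0, 0.001]
contact_force: [5.6, 6.1, -2.4]
width: 0.0111
gripper_force: 42.3
clock: 5.08
position: [0.445, -0.1425, 0.118]
ee_rot: [0.005, -0.017, 1.0, 0.001]
contact_force: [7.9, 5.0, -4.6]
width: 0.0116
gripper_force: 42.1
```

```bash
python3 -m handwheel '[[[-5,0,0],[0,0,0],1],[[0,0,0],[0,0,0],0.2],[[0,0,0],[0,0,0],0.2],[[0,0,0],[0,0,0],0.2],[[0,0,-40],[0,0,0],0.2],[[0,0,-50],[0,0,0],0.2],[[0,0,-50],[0,0,0],0.2],[[0,60,0],[0,0,0.9],-0.4],[[0,0,0],[0,0,0],-0.4]]'
python3 - <<'E'
from h import *
go([.4305,.361,.10],2)
E
```

```text
clock: 6.2
position: [0.4432, -0.0807, 0.2571]
ee_rot: [0.0, 0.027, 1.0, 0.001]
contact_force: [-0.3, -1.0, 0.3]
width: 0.06
gripper_force: 0.0
shift in present axes [ 37.  440.2 157.6] in final axes [441.9   2.7 157.1] turn [ 0.02 -0.   14.14] F [-0.3 -1.   0.3] t 6.2 w 0.06
```

```bash
python3 -m handwheel '[[[4.6,55,0],[0,0,0],-0.4],[[4.6,55,0],[0,0,0],-0.4],[[4.6,55,0],[0,0,0],-0.4],[[4.6,55,0],[0,0,0],-0.4],[[4.6,55,0],[0,0,0],-0.4],[[4.6,55,0],[0,0,0],-0.4],[[4.6,55,0],[0,0,0],-0.4],[[4.6,55,0],[0,0,0],-0.4],[[0,0,10],[0,0,0.94],-0.4],[[0,0,10],[0,0,0.94],-0.4],[[0,0,10],[0,0,0.94],-0.4],[[0,0,10],[0,0,0.94],-0.4],[[0,0,10],[0,0,0.94],-0.4],[[0,0,10],[0,0,0.94],-0.4],[[0,0,10],[0,0,0.94],-0.4],[[0,0,10],[0,0,0.94],-0.4],[[0,0,10],[0,0,0.94],-0.4],[[0,0,10],[0,0,0.94],-0.4]]' && python3 -m handwheel '[[[0,0,10],[0,0,0.94],-0.4],[[0,0,10],[0,0,0.94],-0.4],[[0,0,10],[0,0,0.94],-0.4],[[0,0,10],[0,0,0.94],-0.4],[[0,0,10],[0,0,0.94],-0.4],[[0,0,0],[0,0,0],-0.4]]'
python3 - <<'E'
from h import *
go([.4305,.361,.002],2)
im=vision.get_image("top"); cv2.imwrite("pics/top2.png",im)
for c,s in cents(im,(0,0,0),(180,255,75),25,(340,210,408,240)): print("hole",c,s,plane("top",c,.117).round(4))
for c,s in cents(im,(0,120,80),(8,255,255),8,(360,225,395,265)): print("red",c,s,plane("top",c,.14).round(4))
for c,s in cents(im,(5,150,120),(18,255,255),8,(360,170,395,195)): print("orange",c,s)
for u in((377,174),(377,173.5)): print(plane("top",u,.214))
E
```

```text
clock: 8.45
position: [0.4333, 0.357, 0.1555]
ee_rot: [0.0, 0.499, 0.866, -0.001]
contact_force: [-0.3, -0.5, -0.2]
width: 0.0597
gripper_force: 0.0
clock: 9.2
position: [0.4327, 0.3568, 0.1052]
ee_rot: [-0.0, 0.694, 0.72, -0.001]
contact_force: [-0.5, 0.9, 0.2]
width: 0.0593
gripper_force: 0.0
shift in present axes [  4.4  -1.8 103.2] in final axes [  4.3  -2.  103.2] turn [-0.02  0.02  0.02] F [-0.5  0.9  0.2] t 9.2 w 0.0593
hole [371.1, 214.2] [340, 210, 68, 17, 279] [ 0.5521 -0.1287  0.117 ]
hole [353.5, 225.3] [350, 222, 8, 8, 54] [ 0.5121 -0.0729  0.117 ]
hole [367.4, 225.3] [364, 222, 8, 8, 55] [ 0.5144 -0.1175  0.117 ]
hole [381.5, 225.5] [378, 222, 8, 8, 56] [ 0.5162 -0.1628  0.117 ]
hole [395.4, 225.7] [392, 222, 8, 9, 58] [ 0.5178 -0.2074  0.117 ]
hole [357.0, 237.2] [347, 235, 23, 5, 101] [ 0.4737 -0.0853  0.117 ]
hole [389.6, 237.5] [381, 236, 18, 4, 71] [ 0.4781 -0.1891  0.117 ]
red [376.2, 244.4] [374, 240, 5, 9, 38] [ 0.4488 -0.1441  0.14  ]
orange [376.9, 179.9] [376, 174, 3, 14, 33]
[ 0.65476557 -0.13422818  0.214     ]
[ 0.65641265 -0.13420156  0.214     ]
```

```bash
python3 -m handwheel '[[[4.3,-2,30],[0,0,0],-0.4],[[0,0,35],[0,0,0],-0.4],[[0,0,30],[0,0,0],-0.4],[[0,0,7],[0,0,0],-0.4],[[0,0,0],[0,0,0],-0.4]]' && python3 -m handwheel '[[[0,0,0],[0,0,0],0.3],[[0,0,0],[0,0,0],0.3],[[0,0,0],[0,0,0],0.3],[[0,0,0],[0,0,0],0.3]]' 40
```

```text
clock: 9.88
position: [0.4312, 0.3623, 0.0047]
ee_rot: [0.0, 0.694, 0.72, 0.0]
contact_force: [0.4, -0.0, 0.5]
width: 0.06
gripper_force: 0.0
clock: 10.38
position: [0.4318, 0.3628, 0.0061]
ee_rot: [0.0, 0.694, 0.72, 0.002]
contact_force: [-0.3, 0.2, 6.1]
width: 0.0363
gripper_force: 39.5
```

```bash
python3 -m handwheel '[[[0,0,-20],[0,0,0],0.3],[[0,0,-40],[0,0,0],0.3],[[0,0,-40],[0,0,0],0.3],[[0,0,0],[0,0,0],0.3]]'
python3 - <<'E'
from h import *
s=readout.get_state()
im=vision.get_image("scene"); u,v=map(int,proj("scene",s["position"])); print(u,v,s["position"],s["width"])
cv2.imwrite("pics/c5.png",cv2.resize(im[v-40:v+40,u-50:u+50],None,fx=6,fy=6,interpolation=cv2.INTER_CUBIC))
E
```

```text
clock: 10.88
position: [0.4331, 0.3637, 0.1083]
ee_rot: [0.001, 0.694, 0.72, 0.004]
contact_force: [-0.3, 0.0, -0.5]
width: 0.0359
gripper_force: 40.1
284 304 [0.43307138 0.36370103 0.10825032] 0.03594150062568072
```

View pics/c5.png

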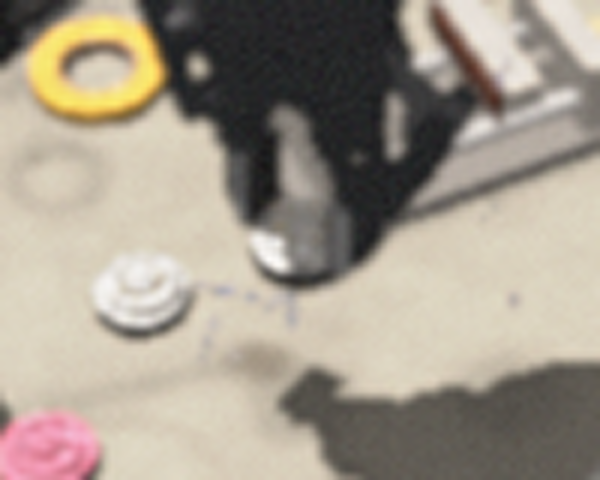

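```bash
python3 - <<'E'
from h import *
go([.5135,-.0707,.20],2.3)
E
```

```text
shift in present axes [-435.9   66.5  -94.5] in final axes [-436.4   64.4  -93.8] turn [ 0.04 -0.02 -0.04] F [-0.6 -0.5 -0.8] t 10.93 w 0.0356
```

```bash
python3 -m handwheel '[[[0,0,-50],[0.04,0,-0.04],0.3],[[0,0,-44],[0,0,0],0.3],[[-43.6,6.5,0],[0,0,0],0.3],[[-43.6,6.5,0],[0,0,0],0.3],[[-43.6,6.5,0],[0,0,0],0.3],[[-43.6,6.5,0],[0,0,0],0.3],[[-43.6,6.5,0],[0,0,0],0.3],[[-43.6,6.5,0],[0,0,0],0.3],[[-43.6,6.5,0],[0,0,0],0.3],[[-43.6,6.5,0],[0,0,0],0.3],[[-43.6,6.5,0],[0,0,0],0.3],[[-43.6,6.5,0],[0,0,0],0.3],[[0,0,0],[0,0,0],0.3],[[0,0,0],[0,0,0],0.3]]'
python3 - <<'E'
from h import *
go([.5135,-.0707,.135],2.3); print(readout.get_state()["position"])
im=vision.get_image("top"); cv2.imwrite("pics/top3.png",im)
s=vision.get_image("scene"); cv2.imwrite("pics/scene3.png",s)
cv2.imwrite("pics/c6.png",np.hstack([cv2.resize(im[190:260,330:420],None,fx=4.4,fy=5,interpolation=cv2.INTER_CUBIC),cv2.resize(s[145:215,310:400],None,fx=4.4,fy=5,interpolation=cv2.INTER_CUBIC)]))
E
```

```text
clock: 12.68
position: [0.5124, -0.0703, 0.1967]
ee_rot: [-0.003, 0.693, 0.721, -0.002]
contact_force: [-0.7, -0.4, -0.4]
width: 0.036
gripper_force: 40.2
shift in present axes [-0.5  1.5 61.7] in final axes [-0.4  1.1 61.7] turn [-0.07 -0.02 -0.01] F [-0.7 -0.4 -0.4] t 12.68 w 0.036
[ 0.51241415 -0.07033914  0.19674987]
```

View pics/c6.png

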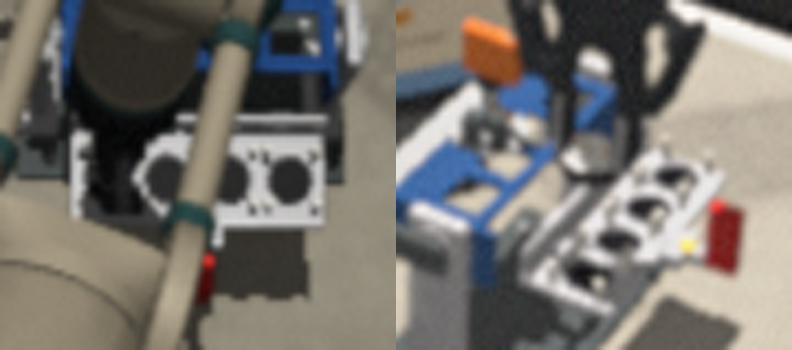

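Hovering over the leftmost pocket; scene crop shows the puck (≈600,150 in crop) above the carrier, all pockets empty. Lowering.

```bash
python3 -m handwheel '[[[-0.4,1,30],[0,0,0],0.3],[[0,0,31],[0,0,0],0.3],[[0,0,0],[0,0,0],0.3]]' && python3 -m handwheel '[[[0,0,4],[0,0,0],0.3],[[0,0,4],[0,0,0],0.3],[[0,0,2],[0,0,0],0.3],[[0,0,0],[0,0,0],0.3]]'
```

```text
clock: 13.15
position: [0.5122, -0.0697, 0.1353]
ee_rot: [-0.004, 0.692, 0.722, -0.003]
contact_force: [-0.5, 0.9, 0.0]
width: 0.0356
gripper_force: 40.3
clock: 13.65
position: [0.515, -0.0711, 0.1277]
ee_rot: [-0.001, 0.693, 0.721, -0.001]
contact_force: [0.8, 1.4, 3.9]
width: 0.0362
gripper_force: 40.7
```

```bash
python3 -m handwheel '[[[0,0,2],[0,0,0],0.3],[[0,0,0],[0,0,0],0.3]]'&& python3 -m handwheel '[[[0,0,2],[0,0,0],0.3],[[0,0,0],[0,0,0],0.3]]'
```

```text
clock: 13.9
position: [0.5146, -0.0713, 0.1252]
ee_rot: [-0.001, 0.693, 0.721, -0.001]
contact_force: [1.2, 2.1, 4.3]
width: 0.036
gripper_force: 40.7
clock: 14.15
position: [0.5128, -0.0714, 0.122]
ee_rot: [-0.003, 0.693, 0.721, -0.003]
contact_force: [-0.6, 0.2, -1.0]
width: 0.0359
gripper_force: 40.2
```

```bash
python3 -m handwheel '[[[0,0,2],[0,0,0],0.3],[[0,0,0],[0,0,0],0.3]]'&& python3 -m handwheel '[[[0,0,2],[0,0,0],0.3],[[0,0,0],[0,0,0],0.3]]'
```

```text
clock: 14.4
position: [0.5134, -0.0714, 0.1206]
ee_rot: [-0.002, 0.693, 0.721, -0.002]
contact_force: [-1.2, -1.0, 0.4]
width: 0.0356
gripper_force: 40.5
clock: 14.65
position: [0.5143, -0.0714, 0.1192]
ee_rot: [-0.001, 0.693, 0.721, -0.001]
contact_force: [-1.3, -1.4, 3.0]
width: 0.0362
gripper_force: 40.7
```

```bash
python3 -m handwheel '[[[0,0,0],[0,0,0],-0.15],[[0,0,0],[0,0,0],-0.15],[[0,0,0],[0,0,0],-0.15],[[0,0,-20],[0,0,0],-0.15],[[0,0,-40],[0,0,0],-0.15],[[0,0,-30],[0,0,0],-0.15],[[43,0,0],[0,0,0],-0.15],[[50,0,0],[0,0,0],-0.4],[[50,0,0],[0,0,0],-0.4],[[50,0,0],[0,0,0],-0.4],[[0,0,0],[0,0,0],-0.4]]'
python3 - <<'E'
from h import *
im=vision.get_image("top"); cv2.imwrite("pics/top4.png",im)
s=vision.get_image("scene"); cv2.imwrite("pics/scene4.png",s)
cv2.imwrite("pics/c7.png",np.hstack([cv2.resize(im[190:260,330:420],None,fx=4.4,fy=5,interpolation=cv2.INTER_CUBIC),cv2.resize(s[145:215,310:400],None,fx=4.4,fy=5,interpolation=cv2.INTER_CUBIC)]))
m=cents(im,(0,0,150),(180,60,255),35,(205,200,250,262)); print([(c,s,plane("top",c,.015)) for c,s in m])
go([.529,.3515,.10],2.3)
E
```

```text
clock: 16.02
position: [0.5066, 0.1249, 0.209]
ee_rot: [-0.002, 0.691, 0.723, -0.001]
contact_force: [-0.2, -1.5, -0.1]
width: 0.0599
gripper_force: 0.0
[([224.6, 211.3], [207, 200, 30, 27, 381], array([0.56422642, 0.3723318 , 0.015     ])), ([242.9, 228.8], [237, 225, 13, 10, 48], array([0.50503738, 0.30183599, 0.015     ]))]
shift in present axes [228.6  32.1 108.7] in final axes [228.6  31.3 109. ] turn [-0.04  0.    0.02] F [1.1 0.5 0.2] t 16.12 w 0.0594
```

View pics/c7.png

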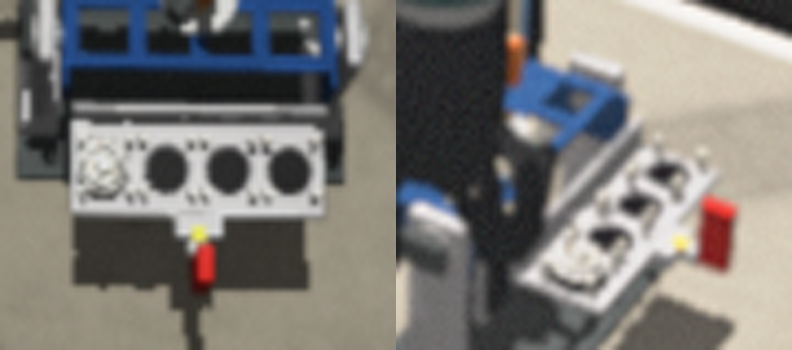

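```bash
python3 - <<'E'
from h import *
im=cv2.imread("pics/top4.png");s=cv2.imread("pics/scene4.png")
cv2.imwrite("pics/c8.png",np.hstack([cv2.resize(im[195:265,190:270],None,fx=5,fy=5,interpolation=cv2.INTER_CUBIC),cv2.resize(s[280:350,220:300],None,fx=5,fy=5,interpolation=cv2.INTER_CUBIC)]))
E
```

View pics/c8.png

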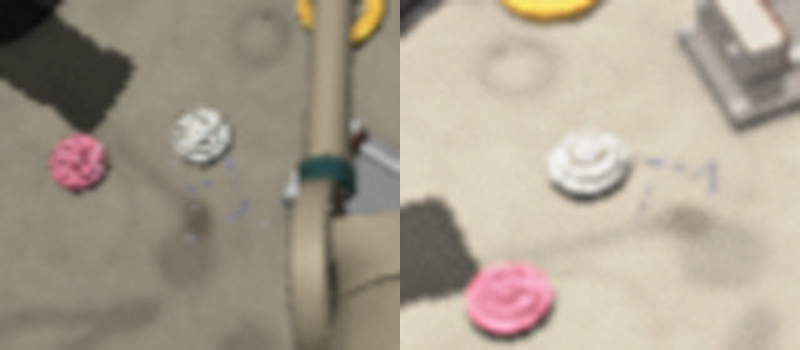

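```bash
python3 -m handwheel '[[[46,6.3,0],[-0.04,0,0.02],-0.4],[[46,6.3,0],[0,0,0],-0.4],[[46,6.3,0],[0,0,0],-0.4],[[46,6.3,0],[0,0,0],-0.4],[[44.6,6.2,0],[0,0,0],-0.4],[[0,0,45],[0,0,0],-0.4],[[0,0,45],[0,0,0],-0.4],[[0,0,20],[0,0,0],-0.4],[[0,0,0],[0,0,0],-0.4]]'
python3 - <<'E'
from h import *
go([.529,.3515,.003],2.3)
E
```

```text
clock: 17.25
position: [0.529, 0.3491, 0.097]
ee_rot: [-0.001, 0.694, 0.72, -0.002]
contact_force: [0.5, 0.3, 0.6]
width: 0.0602
gripper_force: 0.0
shift in present axes [ 2.6  0.4 94. ] in final axes [ 2.4  0.1 94. ] turn [-0.04  0.02 -0.04] F [0.5 0.3 0.6] t 17.25 w 0.0602
```

```bash
python3 -m handwheel '[[[2.4,0,30],[0,0,0],-0.4],[[0,0,32],[0,0,0],-0.4],[[0,0,26],[0,0,0],-0.4],[[0,0,5],[0,0,0],-0.4],[[0,0,0],[0,0,0],-0.4],[[0,0,0],[0,0,0],0.3],[[0,0,0],[0,0,0],0.3],[[0,0,0],[0,0,0],0.3],[[0,0,0],[0,0,0],0.3]]' 40 && python3 -m handwheel '[[[0,0,-20],[0,0,0],0.3],[[0,0,-50],[0,0,0],0.3],[[0,0,-60],[0,0,0],0.3],[[0,0,-60],[0,0,0],0.3],[[0,0,0],[0,0,0],0.3]]'
python3 - <<'E'
from h import *
go([.5155,-.1155,.195],2.3)
E
```

```text
clock: 18.38
position: [0.5306, 0.3541, 0.0098]
ee_rot: [0.001, 0.693, 0.721, 0.002]
contact_force: [-2.2, -1.8, 13.4]
width: 0.0309
gripper_force: 43.1
clock: 19.0
position: [0.5324, 0.3554, 0.2035]
ee_rot: [0.002, 0.693, 0.72, 0.007]
contact_force: [-0.3, 0.8, -0.3]
width: 0.0299
gripper_force: 21.6
shift in present axes [-470.   -35.     5.1] in final axes [-469.8  -35.8    8.5] turn [ 0.12 -0.06 -0.02] F [-0.3  0.8 -0.3] t 19.0 w 0.0299
```

```bash
python3 - <<'E'
from h import *
s=readout.get_state()
im=vision.get_image("scene"); u,v=map(int,proj("scene",s["position"])); b=vision.get_image("top"); cv2.imwrite("pics/top5.png",b)
cv2.imwrite("pics/c9.png",np.hstack([cv2.resize(im[v-40:v+40,u-40:u+40],None,fx=5,fy=5,interpolation=cv2.INTER_CUBIC),cv2.resize(im[280:360,220:300],None,fx=5,fy=5,interpolation=cv2.INTER_CUBIC)]))
E
```

```text
(no output)
```

View pics/c9.png

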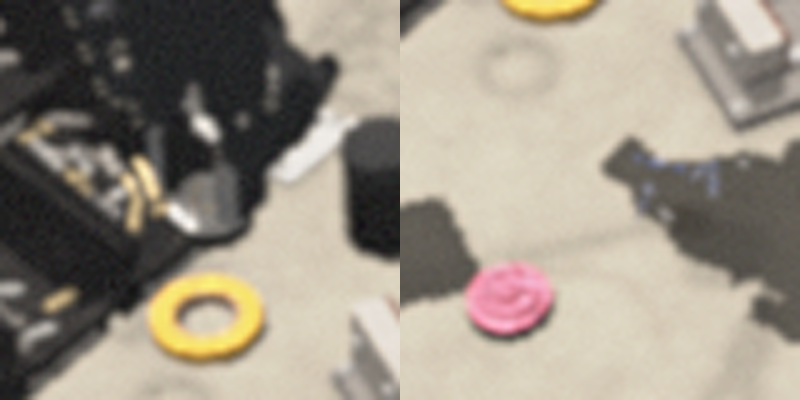

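```bash
python3 -m handwheel '[[[2.5,1,50],[0.12,-0.06,0],0.3],[[0,0,60],[0,0,0],0.3],[[0,0,60],[0,0,0],0.3],[[0,0,18],[0,0,0],0.3],[[0,0,0],[0,0,0],0.3]]' && python3 -m handwheel '[[[0,0,2],[0,0,0],0.3],[[0,0,0],[0,0,0],0.3]]'
```

```text
clock: 19.73
position: [0.5245, 0.3528, 0.0112]
ee_rot: [-0.003, 0.693, 0.721, -0.011]
contact_force: [-10.1, -6.4, 27.3]
width: 0.0303
gripper_force: 20.2
clock: 19.98
position: [0.5245, 0.3528, 0.011]
ee_rot: [-0.003, 0.693, 0.721, -0.011]
contact_force: [-11.4, -7.2, 36.2]
width: 0.0301
gripper_force: 23.9
```

```bash
python3 -m handwheel '[[[0,0,-4],[0,0,0],0.1],[[0,0,0],[0,0,0],-0.2],[[0,0,0],[0,0,0],-0.2],[[0,0,-60],[0,0,0],-0.2],[[0,0,-60],[0,0,0],-0.2],[[0,-60,0],[0,0,0],-0.2],[[0,-60,0],[0,0,0],-0.2],[[0,-40,0],[0,0,0],-0.2],[[0,0,0],[0,0,0],-0.2]]'
python3 - <<'E'
from h import *
b=vision.get_image("top"); cv2.imwrite("pics/top6.png",b)
s=vision.get_image("scene"); cv2.imwrite("pics/scene6.png",s); go([.529,.3515,.1],2.3)
cv2.imwrite("pics/c10.png",np.hstack([cv2.resize(b[195:265,190:270],None,fx=5,fy=5,interpolation=cv2.INTER_CUBIC),cv2.resize(s[280:350,220:300],None,fx=5,fy=5,interpolation=cv2.INTER_CUBIC)]))
E
```

```text
clock: 21.1
position: [0.3665, 0.3491, 0.1314]
ee_rot: [-0.003, 0.693, 0.721, -0.008]
contact_force: [1.0, 0.9, -0.6]
width: 0.0513
gripper_force: 0.0
shift in present axes [ -4.8 158.9  30. ] in final axes [ -5.2 158.5  31.8] turn [-0.11  0.06 -0.01] F [0.2 0.2 0.5] t 21.2 w 0.051
```

View pics/c10.png

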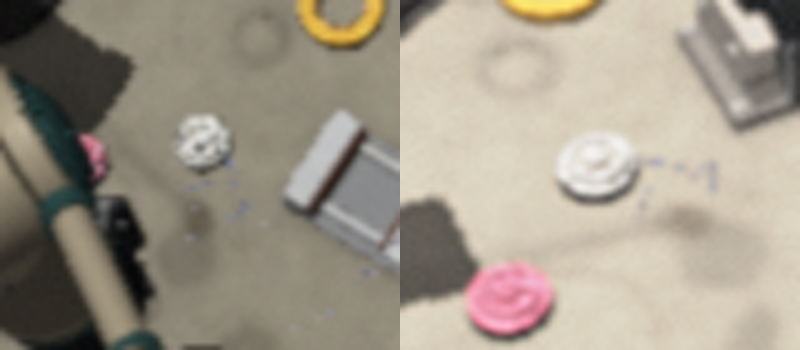

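```bash
python3 -m handwheel '[[[-2,50,0],[-0.11,0.06,0],-0.2],[[-2,50,0],[0,0,0],-0.2],[[0,54,0],[0,0,0],-0.2],[[0,0,30],[0,0,0],-0.2],[[0,0,0],[0,0,0],-0.2],[[0,0,0],[0,0,0],-0.2]]'
python3 - <<'E'
from h import *
print(plane("top",(230.2,223.2),.015)); go([.5245,.3505,.0],2.3)
E
```

```text
clock: 21.95
position: [0.5246, 0.3518, 0.1013]
ee_rot: [-0.0, 0.694, 0.72, -0.0]
contact_force: [0.3, -0.4, -0.1]
width: 0.0511
gripper_force: 0.0
[0.52258035 0.34794203 0.015     ]
shift in present axes [ -1.3   0.  101.3] in final axes [-1.300e+00 -1.000e-01  1.013e+02] turn [-0.01  0.   -0.02] F [ 0.3 -0.4 -0.1] t 21.95 w 0.0511
```

```bash
python3 -m handwheel '[[[-1.8,-1,40],[0,0,0],-0.2],[[0,0,40],[0,0,0],-0.2],[[0,0,15],[0,0,0],-0.2],[[0,0,4],[0,0,0],-0.2],[[0,0,0],[0,0,0],-0.2]]' 40 && python3 -m handwheel '[[[0,0,2],[0,0,0],-0.2],[[0,0,2],[0,0,0],-0.2],[[0,0,0],[0,0,0],-0.2]]'
```

```text
clock: 22.58
position: [0.524, 0.3507, 0.0037]
ee_rot: [0.0, 0.693, 0.721, 0.001]
contact_force: [0.4, 0.8, -0.3]
width: 0.0515
gripper_force: 0.0
clock: 22.95
position: [0.5231, 0.35, -0.0015]
ee_rot: [-0.0, 0.694, 0.72, -0.0]
contact_force: [-0.4, -1.0, 0.5]
width: 0.0514
gripper_force: 0.0
```

```bash
python3 -m handwheel '[[[0,0,0],[0,0,0],-0.05],[[0,0,0],[0,0,0],0.05],[[0,0,0],[0,0,0],0.2],[[0,0,0],[0,0,0],0.3],[[0,0,0],[0,0,0],0.3],[[0,0,0],[0,0,0],0.3]]' 40
```

```text
clock: 23.7
position: [0.5237, 0.3503, -0.001]
ee_rot: [-0.0, 0.693, 0.72, 0.0]
contact_force: [-0.3, 0.3, 6.9]
width: 0.0368
gripper_force: 42.9
```

```bash
python3 -m handwheel '[[[0,0,-20],[0,0,0],0.3],[[0,0,-60],[0,0,0],0.3],[[0,0,-60],[0,0,0],0.3],[[0,0,-60],[0,0,0],0.3],[[0,0,0],[0,0,0],0.3]]'
python3 - <<'E'
from h import *
go([.5153,-.1157,.195],2.3)
E
```

```text
clock: 24.32
position: [0.5257, 0.3515, 0.2039]
ee_rot: [0.001, 0.693, 0.72, 0.005]
contact_force: [0.3, 0.1, -1.4]
width: 0.0372
gripper_force: 40.3
shift in present axes [-466.5  -28.4    6.3] in final axes [-466.4  -29.2    8.9] turn [ 0.08 -0.05 -0.02] F [ 0.3  0.1 -1.4] t 24.32 w 0.0372
```

```bash
python3 -m handwheel '[[[-46.6,-3,0],[0.08,-0.05,0],0.3],[[-46.6,-3,0],[0,0,0],0.3],[[-46.6,-3,0],[0,0,0],0.3],[[-46.6,-3,0],[0,0,0],0.3],[[-46.6,-3,0],[0,0,0],0.3],[[-46.6,-3,0],[0,0,0],0.3],[[-46.6,-3,0],[0,0,0],0.3],[[-46.6,-3,0],[0,0,0],0.3],[[-46.6,-3,0],[0,0,0],0.3],[[-46.6,-2,0],[0,0,0],0.3],[[0,0,20],[0,0,0],0.3],[[0,0,0],[0,0,0],0.3],[[0,0,0],[0,0,0],0.3]]'
python3 - <<'E'
from h import *
go([.5153,-.1157,.13],2.3)
E
```

```text
clock: 25.95
position: [0.5114, -0.1163, 0.1801]
ee_rot: [-0.002, 0.693, 0.721, -0.005]
contact_force: [0.1, 0.5, 0.1]
width: 0.037
gripper_force: 40.3
shift in present axes [ 0.7  4.5 50.1] in final axes [ 0.4  3.9 50.1] turn [-0.1   0.04 -0.01] F [0.1 0.5 0.1] t 25.95 w 0.037
```

```bash
python3 -m handwheel '[[[0.5,4.2,10],[-0.1,0.04,0],0.3],[[0,0,20],[0,0,0],0.3],[[0,0,16],[0,0,0],0.3],[[0,0,0],[0,0,0],0.3]]' && python3 -m handwheel '[[[0,0,4],[0,0,0],0.3],[[0,0,4],[0,0,0],0.3],[[0,0,0],[0,0,0],0.3]]' && python3 -m handwheel '[[[0,0,3],[0,0,0],0.3],[[0,0,0],[0,0,0],0.3]]'
```

```text
clock: 26.45
position: [0.5151, -0.1155, 0.1335]
ee_rot: [-0.001, 0.693, 0.721, -0.0]
contact_force: [-0.1, 0.6, -0.2]
width: 0.0372
gripper_force: 40.3
clock: 26.82
position: [0.5165, -0.1164, 0.1271]
ee_rot: [0.001, 0.694, 0.72, 0.0]
contact_force: [0.6, 1.0, 1.2]
width: 0.0373
gripper_force: 40.5
clock: 27.08
position: [0.5165, -0.1165, 0.124]
ee_rot: [0.001, 0.694, 0.72, 0.0]
contact_force: [0.9, -0.6, 2.1]
width: 0.0367
gripper_force: 40.5
```

```bash
python3 -m handwheel '[[[0,0,3],[0,0,0],0.3],[[0,0,0],[0,0,0],0.3]]' && python3 -m handwheel '[[[0,0,3],[0,0,0],0.3],[[0,0,0],[0,0,0],0.3]]'  && python3 -m handwheel '[[[0,0,3],[0,0,0],0.3],[[0,0,0],[0,0,0],0.3]]'
```

```text
clock: 27.32
position: [0.516, -0.1164, 0.1205]
ee_rot: [0.001, 0.693, 0.72, 0.0]
contact_force: [1.6, 0.3, 2.0]
width: 0.0371
gripper_force: 40.5
clock: 27.58
position: [0.5157, -0.1164, 0.1174]
ee_rot: [0.001, 0.693, 0.72, -0.0]
contact_force: [0.7, -0.7, 2.5]
width: 0.0371
gripper_force: 40.5
clock: 27.82
position: [0.5157, -0.1164, 0.1143]
ee_rot: [0.0, 0.693, 0.72, -0.0]
contact_force: [0.3, -1.0, 1.7]
width: 0.0371
gripper_force: 40.5
```

```bash
python3 -m handwheel '[[[0,0,2],[0,0,0],0.3],[[0,0,0],[0,0,0],0.3]]' && python3 -m handwheel '[[[0,0,2],[0,0,0],0.3],[[0,0,0],[0,0,0],0.3]]'
```

```text
clock: 28.08
position: [0.5158, -0.1164, 0.1125]
ee_rot: [0.001, 0.694, 0.72, -0.0]
contact_force: [0.1, -0.5, 2.8]
width: 0.0369
gripper_force: 40.5
clock: 28.32
position: [0.5158, -0.1163, 0.1105]
ee_rot: [0.001, 0.693, 0.72, -0.0]
contact_force: [0.4, 0.7, 2.2]
width: 0.037
gripper_force: 40.5
```

```bash
python3 -m handwheel '[[[0,0,2],[0,0,0],0.3],[[0,0,0],[0,0,0],0.3]]' && python3 -m handwheel '[[[0,0,2],[0,0,0],0.3],[[0,0,0],[0,0,0],0.3]]'
```

```text
clock: 28.58
position: [0.5158, -0.1163, 0.1085]
ee_rot: [0.001, 0.693, 0.72, -0.0]
contact_force: [-0.4, -0.6, 1.8]
width: 0.0367
gripper_force: 40.5
clock: 28.82
position: [0.5158, -0.1163, 0.1065]
ee_rot: [0.001, 0.693, 0.72, -0.0]
contact_force: [-0.6, -0.8, 3.4]
width: 0.0369
gripper_force: 40.5
```

```bash
python3 -m handwheel '[[[0,0,1.5],[0,0,0],0.3],[[0,0,0],[0,0,0],0.3]]' && python3 -m handwheel '[[[0,0,1.5],[0,0,0],0.3],[[0,0,0],[0,0,0],0.3]]'
```

```text
clock: 29.08
position: [0.5158, -0.1163, 0.105]
ee_rot: [0.001, 0.694, 0.72, -0.0]
contact_force: [0.2, -1.1, 2.2]
width: 0.0372
gripper_force: 40.5
clock: 29.32
position: [0.5158, -0.1163, 0.1035]
ee_rot: [0.001, 0.693, 0.72, -0.0]
contact_force: [-0.2, -0.7, 2.8]
width: 0.037
gripper_force: 40.5
```

```bash
python3 -m handwheel '[[[0,0,-4],[0,0,0],0.3],[[0,0,-4],[0,0,0],0.3],[[0,0,0],[0,0,0],0.3]]'
python3 - <<'E'
from h import *
im=vision.get_image("scene"); cv2.imwrite("pics/scene7.png",im)
a=cv2.imread("pics/scene1.png")
for i in (a,im): print(cents(i,(5,150,120),(18,255,255),8,(310,140,360,180)),cents(i,(0,120,80),(8,255,255),8,(360,170,390,210)),cents(i,(20,120,120),(35,255,255),4,(350,170,390,210)))
E
```

```text
clock: 29.7
position: [0.5162, -0.1163, 0.112]
ee_rot: [0.001, 0.694, 0.72, 0.0]
contact_force: [0.3, -0.3, 0.4]
width: 0.0369
gripper_force: 40.3
[([331.2, 154.8], [326, 149, 13, 12, 109])] [([376.6, 189.3], [373, 183, 8, 14, 81])] []
[([332.3, 154.8], [327, 149, 14, 12, 110])] [([382.9, 194.7], [379, 189, 9, 13, 74])] []
```

```bash
python3 -m handwheel '[[[0,0,-2],[0,0,0],0.3],[[0,0,0],[0,0,0],0.3],[[0,0,0],[0,0,0],0.3]]'
python3 - <<'E'
from h import *
for i in (cv2.imread("pics/scene3.png"),vision.get_image("scene")): print(cents(i,(5,150,120),(18,255,255),8,(310,140,360,180)),cents(i,(0,120,80),(8,255,255),8,(360,170,390,210)))
E
python3 -m handwheel '[[[0,0,0],[0,0,0],0.1],[[0,0,0],[0,0,0],0],[[0,0,0],[0,0,0],-0.15],[[0,0,0],[0,0,0],-0.15],[[0,0,0],[0,0,0],-0.15]]'
```

```text
clock: 30.12
position: [0.5158, -0.1163, 0.1139]
ee_rot: [0.001, 0.693, 0.72, 0.0]
contact_force: [-1.2, 0.8, 3.0]
width: 0.0373
gripper_force: 42.2
[([331.1, 154.8], [326, 149, 12, 12, 106])] [([383.9, 191.7], [381, 185, 7, 14, 76])]
[([331.2, 154.8], [326, 149, 13, 12, 109])] [([383.2, 192.1], [380, 186, 8, 13, 72])]
clock: 30.8
position: [0.5157, -0.1162, 0.1134]
ee_rot: [0.0, 0.693, 0.72, -0.0]
contact_force: [-1.6, -0.7, -0.6]
width: 0.0486
gripper_force: 0.6
```

```bash
python3 -m handwheel '[[[0,0,-20],[0,0,0],-0.15],[[0,0,-40],[0,0,0],-0.15],[[0,0,-50],[0,0,0],-0.15],[[0,-25,0],[0,0,-0.94],-0.15],[[0,0,0],[0,0,-0.94],0],[[0,0,0],[0,0,-0.94],0],[[0,0,0],[0,0,-0.94],0],[[0,0,0],[0,0,-0.94],0],[[0,0,0],[0,0,-0.94],0],[[0,0,0],[0,0,-0.94],0],[[0,0,0],[0,0,-0.94],0],[[0,0,0],[0,0,-0.94],0],[[0,0,0],[0,0,-0.94],0],[[0,0,0],[0,0,-0.94],0],[[0,0,0],[0,0,-0.94],0],[[0,0,0],[0,0,-0.94],0],[[0,0,0],[0,0,-0.94],0],[[0,0,0],[0,0,-0.94],0],[[0,0,0],[0,0,-0.9],0]]' && python3 -m handwheel '[[[50,0,0],[0,0,0],0],[[0,0,0],[0,0,0],0],[[0,0,0],[0,0,0],0]]'
python3 - <<'E'
from h import *
go([.448,-.142,.118],92.3)
s=vision.get_image("scene");t=vision.get_image("top"); cv2.imwrite("pics/top8.png",t); cv2.imwrite("pics/scene8.png",s)
for c,q in cents(t,(0,0,0),(180,255,75),25,(345,218,408,233)): print("hole",c,q)
for n,i in(("scene",s),("top",t)):
    for y in(-.0729,-.1177,-.1625,-.2074):
        P=[.5144-.042*(y+.1177),y,.125]; u,v=proj(n,P).round().astype(int); print(n,y,(u,v),i[v-3:v+4,u-3:u+4].mean().round())
E
```

```text
clock: 33.17
position: [0.4916, -0.1173, 0.224]
ee_rot: [0.002, -0.021, 1.0, -0.001]
contact_force: [-1.1, 0.6, -0.3]
width: 0.0431
gripper_force: 0.0
clock: 33.55
position: [0.4419, -0.1194, 0.2242]
ee_rot: [0.002, -0.019, 1.0, -0.001]
contact_force: [-0.1, -0.6, 0.5]
width: 0.0425
gripper_force: 0.0
shift in present axes [ -4.8 -22.6 106.3] in final axes [ -5.2 -22.8 106.2] turn [-0.02  0.04 -0.02] F [-0.1 -0.6  0.5] t 33.55 w 0.0425
hole [381.7, 226.4] [360, 218, 48, 15, 509]
scene -0.0729 (np.int64(353), np.int64(197)) 203.0
scene -0.1177 (np.int64(360), np.int64(191)) 194.0
scene -0.1625 (np.int64(366), np.int64(184)) 137.0
scene -0.2074 (np.int64(373), np.int64(178)) 146.0
top -0.0729 (np.int64(354), np.int64(225)) 140.0
top -0.1177 (np.int64(368), np.int64(225)) 41.0
top -0.1625 (np.int64(382), np.int64(225)) 46.0
top -0.2074 (np.int64(396), np.int64(225)) 62.0
```

```bash
python3 -m handwheel '[[[-5,-22.8,0],[0,0.04,0],0],[[0,0,40],[0,0,0],0],[[0,0,40],[0,0,0],0],[[0,0,26],[0,0,0],0],[[0,0,0],[0,0,0],0],[[0,0,0],[0,0,0],0.5],[[0,0,0],[0,0,0],0.8],[[0,0,0],[0,0,0],0.8],[[0,0,0],[0,0,0],0.8],[[0,0,0],[0,0,0],0.8]]' 30
```

```text
clock: 34.9
position: [0.4474, -0.1423, 0.1184]
ee_rot: [-0.0, -0.019, 1.0, -0.001]
contact_force: [0.6, -1.0, 3.3]
width: 0.0117
gripper_force: 35.5
```

```bash
python3 -m handwheel '[[[-6,0,0],[0,0,0],0.8],[[-8,0,0],[0,0,0],0.8],[[-8,0,0],[0,0,0],0.8],[[-8,0,0],[0,0,0],0.8],[[0,0,0],[0,0,0],0.8]]' && python3 -m handwheel '[[[-8,0,0],[0,0,0],0.8],[[-8,0,0],[0,0,0],0.8],[[-8,0,0],[0,0,0],0.8],[[-8,0,0],[0,0,0],0.8],[[-8,0,0],[0,0,0],0.8],[[-8,0,0],[0,0,0],0.8],[[0,0,0],[0,0,0],0.8]]'
```

```text
clock: 35.52
position: [0.4783, -0.141, 0.1178]
ee_rot: [-0.0, -0.019, 1.0, -0.001]
contact_force: [0.3, -1.3, 4.9]
width: 0.0116
gripper_force: 35.8
clock: 36.4
position: [0.5265, -0.1392, 0.1181]
ee_rot: [-0.0, -0.019, 1.0, -0.001]
contact_force: [0.4, -1.6, 6.3]
width: 0.0115
gripper_force: 36.2
```

```bash
python3 -m handwheel '[[[-4,0,-1.5],[0,0,0],0.8],[[-4,0,-1],[0,0,0],0.8],[[0,0,0],[0,0,0],0.8]]' && python3 -m handwheel '[[[-3,0,0],[0,0,0],0.8],[[-2,0,0],[0,0,0],0.8],[[0,0,0],[0,0,0],0.8]]'
```

```text
clock: 36.78
position: [0.5312, -0.1389, 0.119]
ee_rot: [-0.003, -0.019, 1.0, -0.001]
contact_force: [-3.1, -3.2, 1.7]
width: 0.0118
gripper_force: 35.4
clock: 37.15
position: [0.5312, -0.1388, 0.1189]
ee_rot: [-0.008, -0.02, 1.0, -0.001]
contact_force: [-13.6, -6.4, 8.8]
width: 0.0113
gripper_force: 36.5
```

```bash
python3 -m handwheel '[[[3,1,0],[0,0,0],0.8],[[0,0,0],[0,0,0],0.2],[[0,0,0],[0,0,0],0.2],[[0,0,0],[0,0,0],0.2],[[0,0,-50],[0,0,0],0.2],[[0,0,-50],[0,0,0],0.2],[[0,0,-50],[0,0,0],0.2],[[60,60,0],[0,0,0],0.2],[[60,60,0],[0,0,0],0.2],[[60,60,0],[0,0,0],0.2],[[0,0,0],[0,0,0],0.2]]'
python3 - <<'E'
from h import *
t=vision.get_image("top");s=vision.get_image("scene"); cv2.imwrite("pics/top9.png",t);cv2.imwrite("pics/scene9.png",s)
print(readout.get_state()["position"])
for c,q in cents(t,(0,120,80),(8,255,255),8,(360,200,395,265)): print("red",c,q,plane("top",c,.14).round(4))
for c,q in cents(s,(0,120,80),(8,255,255),8,(340,150,390,220)): print("red s",c,q)
for c,q in cents(t,(5,150,120),(18,255,255),8,(360,170,395,195)): print("orange",c,q)
d=(.9992,.0401,0)
for o in (.090,.085,.080,.075): print(o,proj("top",np.array([.4488,-.1441,.14])+o*np.array(d)).round(1))
E
```

```text
clock: 38.52
position: [0.3937, -0.0072, 0.2703]
ee_rot: [-0.002, -0.021, 1.0, 0.0]
contact_force: [0.4, -1.0, 0.5]
width: 0.0342
gripper_force: 0.0
[ 0.39752062 -0.00951587  0.27060468]
red [375.4, 216.5] [373, 213, 5, 8, 31] [ 0.5388 -0.1401  0.14  ]
red s [357.3, 182.5] [354, 176, 8, 15, 88]
orange [376.9, 179.9] [376, 174, 3, 14, 33]
0.09 [375.5 216.5]
0.085 [375.6 218. ]
0.08 [375.6 219.6]
0.075 [375.6 221.1]
```

```bash
python3 - <<'E'
from h import *
go([.634,-.133,.25],92.3)
E
```

```text
shift in present axes [-231.4 -132.7   20.6] in final axes [-231.3 -132.9   20.6] turn [-0.01 -0.01 -0.01] F [0.3 0.1 1. ] t 38.62 w 0.0338
```

```bash
python3 -m handwheel '[[[-38.5,-22,0],[0,0,0],0.2],[[-38.5,-22,0],[0,0,0],0.2],[[-38.5,-22,0],[0,0,0],0.2],[[-38.5,-22,0],[0,0,0],0.2],[[-38.5,-22,0],[0,0,0],0.2],[[-38.5,-22,0],[0,0,0],0.2],[[0,0,20],[0,0,0],0.2],[[0,0,0],[0,0,0],0.2],[[0,0,0],[0,0,0],0.2]]'
python3 - <<'E'
from h import *
go([.634,-.133,.186],92.3)
E
```

```text
clock: 39.75
position: [0.6335, -0.1336, 0.2495]
ee_rot: [-0.001, -0.019, 1.0, -0.001]
contact_force: [1.0, 0.7, -0.3]
width: 0.0342
gripper_force: 0.0
shift in present axes [-0.7  0.6 63.5] in final axes [-0.5  0.5 63.5] turn [-0.01 -0.03 -0.02] F [ 1.   0.7 -0.3] t 39.75 w 0.0342
```

```bash
python3 -m handwheel '[[[-0.5,0.5,25],[0,0,0],0.2],[[0,0,25],[0,0,0],0.2],[[0,0,13],[0,0,0],0.2],[[0,0,0],[0,0,0],0.2]]' && python3 -m handwheel '[[[0,0,0],[0,0,0],0.6],[[0,0,0],[0,0,0],0.8],[[0,0,0],[0,0,0],0.8],[[0,0,0],[0,0,0],0.8],[[0,0,0],[0,0,0],0.8]]' 60
```

```text
clock: 40.25
position: [0.6331, -0.1324, 0.1864]
ee_rot: [-0.002, -0.019, 1.0, -0.0]
contact_force: [0.3, -0.5, 1.1]
width: 0.0341
gripper_force: 0.0
clock: 40.88
position: [0.6343, -0.1343, 0.1881]
ee_rot: [0.0, -0.019, 1.0, -0.002]
contact_force: [0.8, -5.6, 5.1]
width: 0.011
gripper_force: 61.6
```

```bash
python3 -m handwheel '[[[0,-1.5,4],[0,0,0],0.8],[[0,0,5],[0,0,0],0.8],[[0,0,4],[0,0,0],0.8],[[0,0,0],[0,0,0],0.8],[[0,0,0],[0,0,0],0.8]]' 80 
```

```text
clock: 41.5
position: [0.6344, -0.1345, 0.1762]
ee_rot: [0.0, -0.019, 1.0, -0.001]
contact_force: [-0.3, -2.9, 10.1]
width: 0.0105
gripper_force: 79.1
```

```bash
python3 -m handwheel '[[[0,-1,3],[0,0,0],0.8],[[0,0,1],[0,0,0],0.8],[[0,0,0],[0,0,0],0.8]]' && python3 -m handwheel '[[[0,0,0],[0,0,0.8],0.8],[[0,0,0],[0,0,0.8],0.8],[[0,0,0],[0,0,0.8],0.8],[[0,0,0],[0,0,0.8],0.8],[[0,0,0],[0,0,0],0.8]]'
```

```text
clock: 41.88
position: [0.6345, -0.1347, 0.1741]
ee_rot: [0.001, -0.019, 1.0, -0.001]
contact_force: [-3.4, 0.0, 18.0]
width: 0.0107
gripper_force: 80.3
clock: 42.5
position: [0.6345, -0.1353, 0.1741]
ee_rot: [0.001, 0.148, 0.989, -0.001]
contact_force: [-2.5, -1.3, 16.7]
width: 0.0108
gripper_force: 80.3
```

```bash
python3 -m handwheel '[[[0,0,0],[0,0,0.9],0.8],[[0,0,0],[0,0,0.9],0.8],[[0,0,0],[0,0,0.9],0.8],[[0,0,0],[0,0,0.9],0.8],[[0,0,0],[0,0,0.9],0.8],[[0,0,0],[0,0,0.9],0.8],[[0,0,0],[0,0,0.9],0.8],[[0,0,0],[0,0,0.9],0.8],[[0,0,0],[0,0,0.9],0.8],[[0,0,0],[0,0,0.9],0.8],[[0,0,0],[0,0,0.9],0.8],[[0,0,0],[0,0,0.9],0.8],[[0,0,0],[0,0,0.9],0.8],[[0,0,0],[0,0,0],0.8]]'; python3 -c "
from rig import readout; s=readout.get_state();print(s['moment'],s['qpos'])"
```

```text
clock: 44.25
position: [0.633, -0.1368, 0.1741]
ee_rot: [0.002, 0.69, 0.724, -0.002]
contact_force: [-5.6, -3.9, 17.7]
width: 0.0107
gripper_force: 80.5
[-0.78385561  1.14376219  0.00293007] [-0.31721456  0.41771128  1.43128874 -0.00554615  1.29160509 -0.36379947]
```

```bash
python3 -m handwheel '[[[0,0,-4],[0,0,0],0.8],[[0,0,-4],[0,0,0],0.8],[[0,0,0],[0,0,0],0.8]]' && python3 -m handwheel '[[[0,0,-2],[0,0,0],0.8],[[0,0,0],[0,0,0],0.8]]'
```

```text
clock: 44.62
position: [0.633, -0.1368, 0.18]
ee_rot: [0.001, 0.69, 0.724, -0.003]
contact_force: [-3.1, -5.5, 8.1]
width: 0.0107
gripper_force: 79.1
clock: 44.88
position: [0.6329, -0.1368, 0.1809]
ee_rot: [0.0, 0.69, 0.724, -0.003]
contact_force: [-3.2, -5.7, 4.8]
width: 0.0108
gripper_force: 78.6
```

```bash
python3 -m handwheel '[[[0,0,-3],[0,0,0],0.8],[[0,0,0],[0,0,0],0.8]]'; python3 -m handwheel '[[[0,0,0],[0,0,0],0.4],[[0,0,0],[0,0,0],0.2],[[0,0,0],[0,0,0],0.2],[[0,0,-40],[0,0,0],0.2],[[0,0,-40],[0,0,0],0.2],[[0,-60,0],[0,0,-0.9],0.2],[[0,-60,0],[0,0,0],0.2],[[0,-20,0],[0,0,0],0.2],[[50,0,0],[0,0,0],0.2],[[50,0,0],[0,0,0],0.2],[[0,0,0],[0,0,0],0.2]]' 30
python3 - <<'E'
from h import *
t=vision.get_image("top");s=vision.get_image("scene"); cv2.imwrite("pics/top10.png",t);cv2.imwrite("pics/scene10.png",s)
print(readout.get_state()["position"])
for c,q in cents(t,(0,120,80),(8,255,255),8,(360,200,395,265)): print("red",c,q,plane("top",c,.14).round(4))
for c,q in cents(t,(5,150,100),(18,255,255),5,(350,165,400,200)): print("orange",c,q,plane("top",c,.205))
for c,q in cents(s,(5,150,100),(18,255,255),5,(310,140,360,180)): print("orange s",c,q)
go([.5375,-.1385,.118],92.3)
E
```

```text
clock: 45.12
position: [0.6328, -0.1366, 0.1815]
ee_rot: [-0.0, 0.69, 0.724, -0.003]
contact_force: [0.5, -6.2, -3.9]
width: 0.0104
gripper_force: 78.8
clock: 46.5
position: [0.4802, -0.0473, 0.2634]
ee_rot: [-0.001, 0.653, 0.757, -0.0]
contact_force: [0.3, -0.6, -0.1]
width: 0.0343
gripper_force: 0.0
[ 0.48105355 -0.05000314  0.26325492]
orange s [331.2, 157.1] [327, 151, 9, 13, 68]
shift in present axes [-95.5  43.4 145.3] in final axes [-52.8 -90.7 145.3] turn [ -0.02  -0.   -14.  ] F [-0.4 -0.   0.3] t 46.6 w 0.0343
```

```bash
python3 -m handwheel '[[[-48,22,0],[0,0,-0.7],0.2],[[-32,43,0],[0,0,-0.95],0.2],[[0,0,0],[0,0,-0.95],0.2],[[0,0,0],[0,0,-0.95],0.2],[[0,0,0],[0,0,-0.95],0.2],[[0,0,0],[0,0,-0.95],0.2],[[0,0,0],[0,0,-0.95],0.2],[[0,0,0],[0,0,-0.95],0.2],[[0,0,0],[0,0,-0.95],0.2],[[0,0,0],[0,0,-0.95],0.2],[[0,0,0],[0,0,-0.95],0.2],[[0,0,0],[0,0,-0.95],0.2],[[0,0,0],[0,0,-0.95],0.2],[[0,0,0],[0,0,-0.95],0.2],[[0,0,0],[0,0,-0.95],0.2],[[0,0,0],[0,0,0],0.2],[[0,0,0],[0,0,0],0.2]]'
python3 - <<'E'
from h import *
go([.536,-.1385,.119],92.3)
E
```

```text
clock: 48.72
position: [0.5581, -0.1175, 0.2626]
ee_rot: [-0.002, -0.018, 1.0, -0.001]
contact_force: [-0.8, 0.7, -0.0]
width: 0.0341
gripper_force: 0.0
shift in present axes [ 22.4 -20.1 143.6] in final axes [ 22.9 -20.1 143.6] turn [-0.01 -0.03 -0.04] F [-0.8  0.7 -0. ] t 48.73 w 0.0341
```

```bash
python3 -m handwheel '[[[24,-20,0],[0,-0.03,-0.04],0.2],[[0,0,40],[0,0,0],0.2],[[0,0,45],[0,0,0],0.2],[[0,0,40],[0,0,0],0.2],[[0,0,18],[0,0,0],0.2],[[0,0,0],[0,0,0],0.2]]' && python3 -m handwheel '[[[0,0,0],[0,0,0],0.6],[[0,0,0],[0,0,0],0.8],[[0,0,0],[0,0,0],0.8],[[0,0,0],[0,0,0],0.8],[[0,0,0],[0,0,0],0.8]]' 40
```

```text
clock: 49.48
position: [0.5336, -0.1376, 0.1184]
ee_rot: [-0.002, -0.021, 1.0, 0.0]
contact_force: [-0.1, -0.4, 1.0]
width: 0.0341
gripper_force: 0.0
clock: 50.1
position: [0.5356, -0.1387, 0.1209]
ee_rot: [0.001, -0.021, 1.0, -0.002]
contact_force: [-0.2, -5.5, 4.7]
width: 0.0116
gripper_force: 42.0
```

```bash
python3 -m handwheel '[[[3,-1,-1.5],[0,0,0],0.8],[[3,0,0],[0,0,0],0.8],[[0,0,0],[0,0,0],0.8]]' && python3 -m handwheel '[[[2,0,0],[0,0,0],0.8],[[0,0,0],[0,0,0],0.8]]' && python3 -m handwheel '[[[2,0,0],[0,0,0],0.8],[[0,0,0],[0,0,0],0.8]]'
```

```text
clock: 50.48
position: [0.5298, -0.139, 0.1212]
ee_rot: [0.001, -0.021, 1.0, -0.001]
contact_force: [4.9, -3.4, -2.5]
width: 0.0111
gripper_force: 40.9
clock: 50.72
position: [0.5285, -0.1391, 0.1212]
ee_rot: [0.002, -0.021, 1.0, -0.001]
contact_force: [6.3, -2.9, -3.6]
width: 0.0113
gripper_force: 40.8
clock: 50.98
position: [0.5273, -0.1391, 0.1212]
ee_rot: [0.003, -0.021, 1.0, -0.001]
contact_force: [7.9, -2.8, -4.8]
width: 0.0111
gripper_force: 40.6
```

```bash
python3 -m handwheel '[[[1.5,0,0],[0,0,0],0.8],[[1,0,0.5],[0,0,0],0.8],[[0,0,0],[0,0,0],0.8],[[0,0,0],[0,0,0],0.8],[[0,0,0],[0,0,0],0.8],[[0,0,0],[0,0,0],0.8]]'
```

```text
clock: 51.72
position: [0.5265, -0.1392, 0.1211]
ee_rot: [0.004, -0.021, 1.0, -0.001]
contact_force: [10.9, -1.1, -4.5]
width: 0.0114
gripper_force: 40.6
```

```bash
python3 -m handwheel '[[[-5,0.5,1],[0,0,0],0.8],[[-4,0.5,1],[0,0,0],0.8],[[0,0,0],[0,0,0],0.2],[[0,0,0],[0,0,0],0.2],[[0,0,0],[0,0,0],0.2],[[0,0,-50],[0,0,0],0.2],[[0,0,-50],[0,0,0],0.2],[[0,0,-50],[0,0,0],0.2],[[0,60,0],[0,0,0.9],0.1],[[0,60,0],[0,0,0],0.1],[[0,30,0],[0,0,0],0.1],[[0,0,0],[0,0,0],0.1]]'
python3 - <<'E'
from h import *
t=vision.get_image("top");s=vision.get_image("scene"); cv2.imwrite("pics/top11.png",t);cv2.imwrite("pics/scene11.png",s)
go([.6744,.0233,.26],2.3); print(readout.get_state()["position"])
for n in("top","scene"): print(n,proj(n,[.6744,.0233,.13]).round(1),proj(n,[.6734,.0483,.13]).round(1),proj(n,[.6754,-.0017,.13]).round(1))
g=cv2.imread("pics/top0.png"); print(g[176:192,312:336].max(2))
for i in(s,):
  for c,q in cents(i,(0,120,80),(8,255,255),8,(340,150,390,220)): print("red s",c,q)
  for c,q in cents(i,(5,150,100),(18,255,255),5,(310,140,360,180)): print("orange s",c,q)
E
```

```text
clock: 53.22
position: [0.5325, 0.0143, 0.2684]
ee_rot: [-0.0, 0.024, 1.0, -0.0]
contact_force: [0.2, -1.1, 0.9]
width: 0.0383
gripper_force: 0.0
shift in present axes [-140.8   18.6    8.3] in final axes [  5.7 141.9   8.4] turn [-2.000e-02  1.000e-02  1.413e+01] F [-0.2 -0.  -0.6] t 53.33 w 0.0385
[0.53285393 0.01189487 0.26842014]
top [326.1 175.1] [318.6 175. ] [333.7 175.2]
scene [289.1 192.9] [284.3 196.8] [293.9 189. ]
[[143 139 131 127 127 107  74  47  23  20  17  20  17  21  20  19  21  18
   19  20  22  43  64  73]
 [143 140 132 127 129 101  74  70  58  45  45  44  44  48  47  49  48  47
   45  45  49  66  74  73]
 [145 140 133 130 129 100  82 110 122 116 113 114 115 117 120 122 122 118
  116 115 116 121 102  76]
 [143 140 134 128 127 118 109 128 140 138 135 133 130 133 134 135 139 139
  138 139 137 136 111  78]
 [143 137 132 129 130 135 138 144 146 145 142 137 133 132 133 137 140 145
  143 141 139 136 111  78]
 [142 139 134 131 132 139 144 146 146 147 147 142 136 134 135 140 144 145
  145 140 137 133 109  80]
 [143 140 137 135 134 139 144 144 146 148 148 145 140 137 140 14
[... 333 characters left out ...]
1  80]
 [143 140 133 131 133 138 146 146 145 140 136 137 142 147 150 149 148 139
  131 130 133 135 112  80]
 [145 141 138 135 135 140 145 146 143 137 132 134 143 148 150 151 146 140
  132 135 139 140 114  78]
 [145 143 139 137 138 138 144 146 142 134 131 138 141 147 149 147 146 143
  139 138 142 139 112  79]
 [144 143 136 134 135 137 142 142 141 134 131 136 140 144 143 142 141 140
  138 135 135 132 105  78]
 [147 140 132 129 131 133 134 135 133 133 132 134 136 136 136 136 136 137
  134 131 131 117  86  68]
 [144 140 131 131 130 129 132 132 129 129 131 134 133 134 135 134 134 134
  135 134 132 108  71  64]]
red s [358.0, 183.0] [355, 177, 8, 14, 84]
orange s [334.4, 152.2] [334, 151, 2, 3, 5]
```

```bash
python3 -m handwheel '[[[0,0,0],[0,0,0.95],0.1],[[0,0,0],[0,0,0.95],0.1],[[0,0,0],[0,0,0.95],0.1],[[0,0,0],[0,0,0.95],0.1],[[0,0,0],[0,0,0.95],0.1],[[0,0,0],[0,0,0.95],0.1],[[0,0,0],[0,0,0.95],0.1],[[0,0,0],[0,0,0.95],0.1],[[0,0,0],[0,0,0.95],0.1],[[0,0,0],[0,0,0.95],0.1],[[0,0,0],[0,0,0.95],0.1],[[0,0,0],[0,0,0.95],0.1],[[0,0,0],[0,0,0.95],0.1],[[0,0,0],[0,0,0.95],0.1],[[0,0,0],[0,0,0.83],0.1],[[2,47,0],[0,0,0],0.1],[[2,47,0],[0,0,0],0.1],[[2,48,0],[0,0,0],0.1],[[0,0,0],[0,0,0],0.1],[[0,0,0],[0,0,0],0.1]]'
python3 - <<'E'
from h import *
go([.6744,.0233,.113],2.3)
E
```

```text
clock: 55.82
position: [0.6741, 0.0223, 0.2679]
ee_rot: [-0.0, 0.694, 0.72, -0.001]
contact_force: [0.1, 0.7, 0.8]
width: 0.0385
gripper_force: 0.0
shift in present axes [  1.2   0.7 154.9] in final axes [  1.    0.4 154.9] turn [-0.02  0.01 -0.02] F [0.1 0.7 0.8] t 55.83 w 0.0385
```

```bash
python3 -m handwheel '[[[1,0.4,30],[0,0,0],0.1],[[0,0,40],[0,0,0],0.1],[[0,0,40],[0,0,0],0.1],[[0,0,0],[0,0,0],0.1]]' && python3 -m handwheel '[[[0,0,20],[0,0,0],0.1],[[0,0,25],[0,0,0],0.1],[[0,0,0],[0,0,0],0.1]]' && python3 -m handwheel '[[[0,0,0],[0,0,0],0.5],[[0,0,0],[0,0,0],0.8],[[0,0,0],[0,0,0],0.8],[[0,0,0],[0,0,0],0.8],[[0,0,0],[0,0,0],0.8]]' 40
```

```text
clock: 56.32
position: [0.6715, 0.0241, 0.1561]
ee_rot: [-0.003, 0.693, 0.721, -0.003]
contact_force: [-0.1, 0.9, -0.1]
width: 0.0386
gripper_force: 0.0
clock: 56.7
position: [0.6743, 0.0242, 0.1144]
ee_rot: [-0.0, 0.693, 0.721, -0.001]
contact_force: [0.7, -0.7, 0.0]
width: 0.0385
gripper_force: 0.0
clock: 57.32
position: [0.6733, 0.0242, 0.1158]
ee_rot: [-0.0, 0.693, 0.721, -0.002]
contact_force: [-5.2, -1.1, 4.5]
width: 0.0142
gripper_force: 39.0
```

```bash
python3 -m handwheel '[[[0,-0.9,-11.7],[0,0,0],0.8],[[0,-2.75,-11.4],[0,0,0],0.8],[[0,-4.5,-10.9],[0,0,0],0.8],[[0,-6.2,-10],[0,0,0],0.8],[[0,0,0],[0,0,0],0.8]]' 50 && python3 -m handwheel '[[[0,-7.6,-9],[0,0,0],0.8],[[0,-9,-7.6],[0,0,0],0.8],[[0,-10,-6.2],[0,0,0],0.8],[[0,-10.9,-4.5],[0,0,0],0.8],[[0,-11.4,-2.75],[0,0,0],0.8],[[0,-11.7,-0.9],[0,0,0],0.8],[[0,0,0],[0,0,0],0.8]]'
```

```text
clock: 57.95
position: [0.6597, 0.0237, 0.159]
ee_rot: [0.0, 0.693, 0.721, -0.001]
contact_force: [-4.1, -2.5, -6.2]
width: 0.0142
gripper_force: 49.4
clock: 58.82
position: [0.5993, 0.0214, 0.1907]
ee_rot: [0.001, 0.693, 0.721, -0.0]
contact_force: [-2.5, -2.4, 6.9]
width: 0.0143
gripper_force: 50.7
```

```bash
python3 -m handwheel '[[[0,-11.7,0.9],[0,0,0],0.8],[[0,-11.4,2.75],[0,0,0],0.8],[[0,-10.9,4.5],[0,0,0],0.8],[[0,-10,6.2],[0,0,0],0.8],[[0,-9,7.6],[0,0,0],0.8],[[0,0,0],[0,0,0],0.8]]' && python3 -m handwheel '[[[0,-7.6,9],[0,0,0],0.8],[[0,-6.2,10],[0,0,0],0.8],[[0,-4.5,10.9],[0,0,0],0.8],[[0,-2.75,11.4],[0,0,0],0.8],[[0,-0.9,11.7],[0,0,0],0.8],[[0,0,0],[0,0,0],0.8],[[0,0,0],[0,0,0],0.8]]'
```

```text
clock: 59.58
position: [0.5424, 0.0193, 0.1658]
ee_rot: [-0.003, 0.693, 0.721, -0.004]
contact_force: [-7.3, -4.8, 1.1]
width: 0.014
gripper_force: 50.3
clock: 60.45
position: [0.5234, 0.0186, 0.1156]
ee_rot: [-0.001, 0.693, 0.721, -0.002]
contact_force: [-7.5, -3.6, 14.8]
width: 0.0144
gripper_force: 51.8
```

```bash
python3 -m handwheel '[[[0,1,-1],[0,0,0],0.8],[[0,0,0],[0,0,0],0.3],[[0,0,0],[0,0,0],0.1],[[0,0,0],[0,0,0],0.1],[[0,0,0],[0,0,0],0.1],[[0,0,-40],[0,0,0],0.1],[[0,0,-50],[0,0,0],0.1],[[0,0,-50],[0,0,0],0.1],[[60,-40,0],[0,0,0],0.1],[[60,-40,0],[0,0,0],0.1],[[60,-40,0],[0,0,0],0.1],[[0,0,0],[0,0,0],0.1],[[0,0,0],[0,0,0],0.1]]'
python3 - <<'E'
from h import *
t=vision.get_image("top");s=vision.get_image("scene")
cv2.imwrite("pics/end.png",np.hstack([cv2.resize(t[150:270,310:430],(400,400),interpolation=cv2.INTER_CUBIC),cv2.resize(s[120:240,270:390],(400,400),interpolation=cv2.INTER_CUBIC)]))
print(readout.get_state()["position"])
E
```

```text
clock: 62.08
position: [0.4167, 0.1708, 0.2547]
ee_rot: [0.001, 0.693, 0.721, -0.0]
contact_force: [0.0, -0.2, -0.1]
width: 0.0387
gripper_force: 0.0
[0.41727203 0.16993541 0.25449326]
```

View pics/end.png

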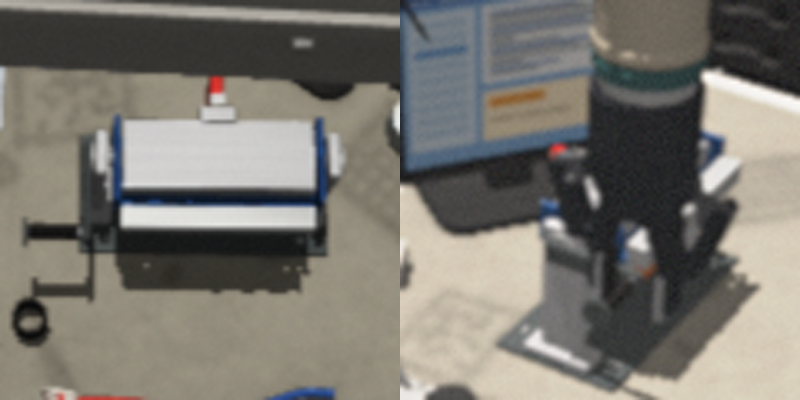

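The top crop shows the frame fully over. The tray's underside faces up at (220,155), the red handle is at the rear at (216,88) and the crank at the front at (50,232). The gripper is clear of everything, so I am handing in.

```bash
python3 -c "
from rig import manip; print(manip.sign_off())"
```

```text
the job is handed in; nothing more can be done
None
```

The job is handed in without a verdict shown: both loose silver sensors loaded, carrier pushed home and latched, handle tugged to its stop with the latch holding, and the frame cranked fully over and released.

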